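# Change the exhaust filter cartridge of a bench vacuum pump

### The job

Change the exhaust filter of the vacuum pump: pinch the two sprung tabs of the spent cartridge together to free it, draw it straight out of the port and stand it upright in the steel tray. Then push the fresh cartridge from the white plastic tray into the port, gently but fully home against its sprung seal, until both tabs have clicked out and hold it down by themselves. Do not tug, press or jam either cartridge in the port with more than about 20 N, and leave the other things on the bench where they are.

Things in the scene. Friction and masses are not known exactly. Their poses are not given: they have to be found in the camera images.
- port (a point): centre of the filter port's mouth, level with the top of its black collar on the pump, 110 mm above the bench; z up, y along the line between the two tabs of a seated cartridge, x across. The collar (51 mm in x, 80 in y) stands 6 mm above the flat pump top. Mouth 35.5 mm in x, 49.5 in y, with a 2 mm chamfer all round; its two y edges are ledges, 4 mm thick, under which the tabs' barbs catch
- seat (a point): point 40 mm below the port, where the origin of a latched cartridge lies; axes as the port's. A sprung sealing ring is met 5 mm above it and pushes back with 2.8 N per mm, so a latched cartridge is pushed up against its barbs with about 14 N, and lifted when it is not. The shoulders stop on the collar 1.5 mm below it
- pump: the white bench vacuum pump, 170 x 200 mm and 104 mm high, fixed, turned by up to 0.3 rad; origin under its middle, front panel towards its -x, the port's centre 20 mm in front of (to -x of) its middle
- spent: spent cartridge, latched in the port at the start, axes along the port's. White, 80 mm tall, 0.09 to 0.15 kg; origin at the centre of its underside, z up. Lower body 34 mm (x) by 48 mm (y), its foot tapered by 1.5 mm; shoulders 50 x 38 mm, underside 41.5 mm up; head 30 x 20 mm above. In a slot of each y side a grey sprung tab, hinged 6 mm up, with a barb 27 to 36 mm up
- spent_tabs (a point): midway between the spent cartridge's two tab pads, 60 mm above its origin (20 mm above the collar while latched). The pads, ribbed, 20 mm wide in x, reach from 46 to 75 mm up; outer faces 48 mm apart at the foot, 52 here, 57 at the top. Squeezed together in y, each yields with 1 N at first, 4 N when its barb is clear (42 mm apart here), and stops at 5 N (36 mm). Unsqueezed, the barbs hold fast
- fresh: fresh cartridge, same sizes, frame and tabs as the spent one; stands upright and loose in the white plastic tray, turned within 0.7 rad. It fits the port either way round (half a turn), with 0.75 mm of play each side in x and in y. With the tabs squeezed it drops in as far as the seal; the barbs catch only with the tabs let go, at the seat
- fresh_tabs (a point): midway between the fresh cartridge's tab pads, 60 mm above its origin; pads as on the spent one
- fresh_top (a point): centre of the flat top (30 x 20 mm) of the fresh cartridge's head, 80 mm above its origin and 5 mm above the tabs' ends: the place to press. With the tabs let go, pressing here takes 14 to 19 N until they click out at the seat; then the shoulders stop it hard. Pressed off centre it leans and only one tab clicks: press then on the other tab's side
- fresh_l (a joint): the fresh cartridge's +y tab: 0 sprung fully out, grows as it is squeezed inwards, 0.10 rad when the barb clears the ledge, 0.14 at its stop (a hard squeeze: up to 0.17)
- fresh_r (a joint): the fresh cartridge's -y tab, the same way
- steel_tray: open steel tray for the spent cartridge, 130 mm (its x) by 100 mm (its y), 22 mm high, walls and floor 3 mm, fixed; origin under its middle. It stands to the left or right of the pump, the white tray on the other side
- fresh_tray: low white plastic tray, 100 x 85 mm, 9 mm high, floor 3 mm, fixed, on which the fresh cartridge stands; origin under its middle
- can_filter: round white pre-filter can, 52 mm in diameter and 58 mm high, without tabs, loose; not for this port, leave it
- tip_box: box of pipette tips, 80 x 118 mm, 54 mm high, loose; leave it
- plate: 96-well plate, 86 x 128 mm, 15 mm high, loose; leave it
- reagent: glass bottle, 70 mm in diameter and 140 mm high, loose; leave it
- flask: conical flask, 80 mm in diameter and 102 mm high, loose; leave it
- timer: flat timer, 50 x 65 mm, 19 mm high, loose; leave it
Mind the look-alikes: they are no part of the job. Leave any purple look-alike of the spent alone. What is shaped like the fresh but red is not meant.

How it is judged:
By the outcome, as a careful person would: the job done as asked, in the order asked, and still so for the second after the job is handed in, with the robot touching nothing.
It also fails if it takes over 69 s, if anything falls off the work surface, if the arm or the gripper's body presses on something with over 40 N, if the wrist force passes 120 N, or if a joint passes its speed limit or range.

### The arm

A 6-joint arm with a two-finger parallel gripper is mounted at the origin on the work surface. World frame = base frame: x ahead of the robot, y to its left, z up, the work surface at z = 0. Lengths are in m, angles in rad, forces in N, time in s.
With the tool pointing down it reaches from about 0.3 to 0.775 m from the base axis. Payload 14.6 kg.
Tool frame: the origin (TCP) lies at the very end of the fingers, on their centre line; the grasp point (between the pads) lies ctrl.grasp_offset behind it (ctrl.grasp_offset is the distance from the TCP to the grasp point, in m); z points along the fingers, y is the direction in which the jaws open and shut (so a half turn about z gives the same grasp; the last joint's range is limited). The gripper opens to 94 mm and grips with 3 to 60 N. Pads are 16 mm wide; open, the fingers measure 119 mm over their backs; the gripper's body (75 mm by 177 mm) begins 78 mm behind the grasp point.
Start: joints at [-1.319, 0.3, 1.521, -0, 1.321, -0.067], TCP at [0.172, -0.522, 0.205] pointing down, gripper open.
Joint ranges: [-3.03, 3.03], [-0.79, 2.21], [0.23, 2.52], [-1.04, 4.18], [0, 3.07], [-2.55, 2.55]. Speed limits (rad/s): [2.22, 2.22, 2.57, 3.14, 3.14, 3.14].

### API

Orientations are given as [roll, pitch, yaw] about the fixed x, y, z axes, in that order (R = Rz(yaw) Ry(pitch) Rx(roll)).
In Python, from station import ctrl gives the robot as it stands. The module is installed in compiled form; this text tells all that it offers.
- The arm moves only by the tool carry_out, never from a script. Its argument "deltas" is a list of rows, each an object of numbers: "x", "y", "z": the shift along the tool's x, y, z in units of 0.02 m (1.0 is 0.02 m); "wx", "wy", "wz": the turn, a rotation vector about the tool's x, y, z in units of 0.08 rad (1.0 is 0.08 rad); "jaw": the opening in per cent of the stroke, from 0 (shut) to 100 (fully open). A call has 1 to 12 rows; each row shifts and turns the commanded pose from where the row before left it, along the tool's axes as they then stand; what a row does not reach is not made up. A row lasts 1/12 s, in which the tool goes at most 41.7 mm and 7.16 degrees, less where a joint would pass 70% of its speed; a pose out of reach is approached as far as the arm can. A call with a number of a shift or a turn outside -1 to 1 is refused whole. A call with a gripper value outside its range is refused whole. The fingers move at their own pace and stop on an object; "squeeze" is the grip in N (left out, the last holds). Time passes only in rows, so rows that do not move let the fingers close. It gives the time, the measured TCP pose, the force and the opening at its end, in the units of the state.
- ctrl.get_obs(): the state, without advancing time (a new reading comes with each control period).
- ctrl.camera(name): name is "side" or "top"; returns the picture (384x512x3 uint8, blue, green, red); there is no depth.
- ctrl.camera_params(name): a dict with "mtx" (3x3 intrinsics, pixels), "origin" and "attitude" of the camera in the world. Camera axes: x right, y down, z forward; pixel columns grow to the right and rows downward; lengths in m; the calibration is good to about 2 mm. A picture is of the moment at which its call begins. camera_params takes no time and is no camera call.
- ctrl.hand_in(): hands the job in, once; it reports no verdict.
Trained networks look in the newest picture that a camera, given by its name, has taken for a name from the list of things; names that differ only in an ending like _2 or _b are one class to them, and where a whole thing is asked for, a point or a joint stands for the part that bears it (a point fixed in the world has none). Each returns a list of dicts, best first, with "conf" (0 to 1); they miss things now and then, are a little off and sometimes report something else, mostly with a low value. They report only what shows in the picture. A call takes as long as a camera call. They do not tell look-alikes from the thing itself.
- ctrl.boxes_of(camera, label): "rect" ([left, top, right, bottom] in pixels, round what is visible of it).
- ctrl.mark_of(camera, label): "position" ([row, column] in pixels: a listed point, or the origin of a listed thing).
The state is a dict: "time_s": time; "qpos": joint angles; "joint_vel": joint speeds; "tau": joint torques, N m; "ee_pos": TCP position; "eef_rot": TCP orientation; "force": force on the tool from outside, world axes, zero at the start; "moment": the same for the moment, N m; "grip_width": finger opening in m.
Only numpy, scipy, OpenCV 4.12 (cv2) and the standard library are available. Lean on these libraries where they do the work, as an engineer would, in place of code of your own. Each camera call takes 0.05 s, during which the arm holds its last target.

## Working session

There is one attempt and no reset: what is moved stays moved. The work goes in short steps, Python scripts to look and compute and a tool call to move; the robot and the scene stay as the last step left them, time stands still between calls to the robot, and variables do not carry over. Pictures are saved under pics/ and viewed, and the job is handed in when it is done.

Besides the shell and the picture viewer there is one more tool, called after "Call:" as name([rows], argument=value, ...), one row to a line, values as JSON. carry_out: Moves the arm, as the interface text tells. Its arguments: {"type":"object","properties":{"deltas":{"type":"array"},"squeeze":{"type":"number"}},"required":["deltas"]}

```bash
mkdir -p pics; python3 - <<'E'
from station import ctrl
import cv2,numpy as np
print(ctrl.get_obs()); print(ctrl.grasp_offset)
for c in("side","top"):
    im=ctrl.camera(c); cv2.imwrite(f"pics/{c}0.png",im); p=ctrl.camera_params(c); print(c,p)
for c in("side","top"):
  for l in("port","spent","spent_tabs","fresh","fresh_tabs","fresh_top","steel_tray","fresh_tray","pump"):
    print(c,l,[(np.round(d["position"],1).tolist(),round(d["conf"],2)) for d in ctrl.mark_of(c,l)[:3]])
E
```

```text
{'time_s': 0.0, 'qpos': array([-1.31857490e+00,  3.00491579e-01,  1.52156384e+00,  1.50754181e-06,
        1.32069113e+00, -6.66199042e-02]), 'joint_vel': array([-0.00072393, -0.00021595, -0.00178304,  0.00061926, -0.00120691,
       -0.00026022]), 'tau': array([ 4.41792190e-04, -5.31808448e+01, -3.52732301e+01,  7.09131989e-02,
        2.44293694e-02, -1.08625734e-04]), 'ee_pos': array([ 0.17233028, -0.52203747,  0.20488239]), 'eef_rot': array([-3.14044142e+00, -7.82720734e-05,  3.18840910e-01]), 'force': array([-0.3452334 ,  0.52713192,  0.55767329]), 'moment': array([-0.01204191, -0.03351826, -0.02884017]), 'grip_width': 0.09400062197205723}
0.0188
side {'mtx': array([[457.4667401 ,   0.        , 255.31172371],
       [  0.        , 457.4667401 , 191.62292306],
       [  0.        ,   0.        ,   1.        ]]), 'origin': array([-0.07722419,  0.96733742,  0.85305503]), 'attitude': array([-2.14529426, -0.02561922, -2.52851883])}
top {'mtx': array([[448.18366892,   0.        , 264.34907682],
       [  0.        , 448.18366892, 191.49713137],
       [  0.        ,   0.        ,   1.
[... 492 characters left out ...]
h_top [([182.7, 349.4], 0.67), ([165.5, 315.0], 0.57)]
side steel_tray [([292.7, 224.0], 0.93)]
side fresh_tray [([189.0, 314.1], 0.76)]
side pump [([188.8, 269.8], 0.71), ([218.1, 264.8], 0.64)]
top port [([193.1, 277.3], 0.95)]
top spent [([270.8, 301.0], 0.82), ([251.0, 268.6], 0.68), ([196.3, 273.7], 0.56)]
top spent_tabs [([248.8, 264.9], 0.69), ([193.7, 276.8], 0.64), ([268.9, 300.3], 0.53)]
top fresh [([201.6, 368.4], 0.76), ([249.1, 353.6], 0.75)]
top fresh_tabs [([199.2, 364.8], 0.71)]
top fresh_top [([195.6, 370.9], 0.62), ([248.5, 364.0], 0.61)]
top steel_tray [([229.2, 163.1], 0.89)]
top fresh_tray [([200.4, 364.5], 0.95), ([121.3, 352.1], 0.68)]
top pump [([190.7, 276.9], 0.79)]
```

```bash
cat > h.py <<'E'
from station import ctrl
import cv2,numpy as np
from scipy.spatial.transform import Rotation as Ro
P={c:ctrl.camera_params(c) for c in("side","top")}
def R(c): return Ro.from_euler('xyz',P[c]["attitude"]).as_matrix()
def ray(c,row,col):
    return R(c)@np.linalg.inv(P[c]["mtx"])@np.array([col,row,1.])
def at(c,row,col,z):
    d=ray(c,row,col);o=P[c]["origin"];return o+d*(z-o[2])/d[2]
def proj(c,p):
    q=P[c]["mtx"]@R(c).T@(np.asarray(p,float)-P[c]["origin"]);return q[1]/q[2],q[0]/q[2]
def tri(pts):
    A=np.zeros((3,3));b=np.zeros(3);ds=[]
    for c,r,k in pts:
        d=ray(c,r,k);d/=np.linalg.norm(d);M=np.eye(3)-np.outer(d,d);A+=M;b+=M@P[c]["origin"]
    return np.linalg.solve(A,b)
def crop(im,r0,r1,c0,c1,s,name):
    o=cv2.resize(im[r0:r1,c0:c1],None,fx=s,fy=s,interpolation=cv2.INTER_CUBIC);cv2.imwrite("pics/"+name,o)
E
python3 - <<'E'
from h import *
a=cv2.imread("pics/top0.png");b=cv2.imread("pics/side0.png")
crop(a,130,330,200,420,3.4,"top0c.png")
crop(b,120,270,210,400,4,"side0c.png")
print(at("top",193.1,277.3,.11),at("top",229.2,163.1,0),at("top",200.4,364.5,0))
print(at("side",191.5,267.6,.11),at("side",292.7,224,0),at("side",189,314.1,0))
for z in(.08,.083): print(at("top",195.6,370.9,z),at("top",248.5,364,z))
E
```

```text
[ 0.5445857  -0.01896635  0.11      ] [0.45195335 0.30382343 0.        ] [ 0.53026449 -0.2689528   0.        ]
[ 0.53900363 -0.0056806   0.11      ] [0.45373624 0.31358705 0.        ] [ 0.51012814 -0.26169838  0.        ]
[ 0.53850188 -0.26907116  0.08      ] [ 0.39850971 -0.24750067  0.08      ]
[ 0.53830227 -0.26838229  0.083     ] [ 0.3986616  -0.24686596  0.083     ]
```

View pics/top0.png

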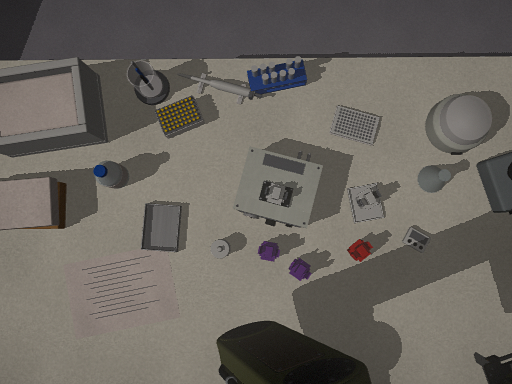

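View pics/side0.png

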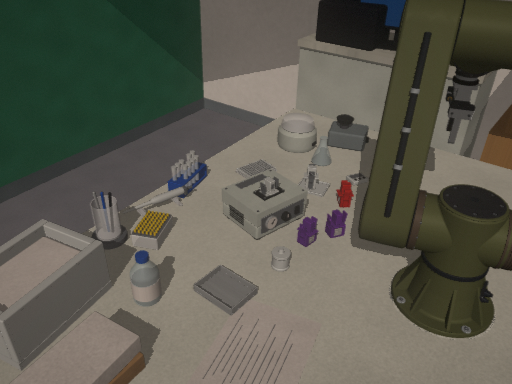

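View pics/top0c.png

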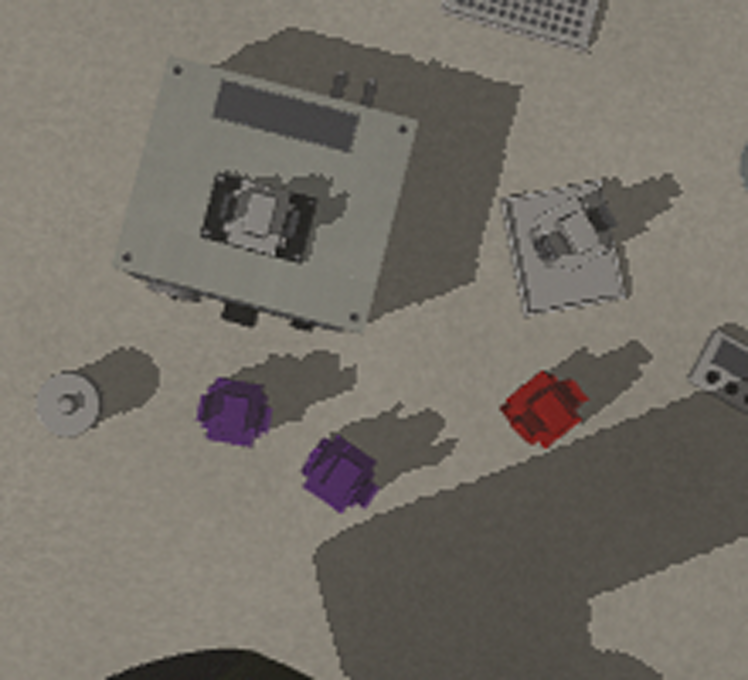

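View pics/side0c.png

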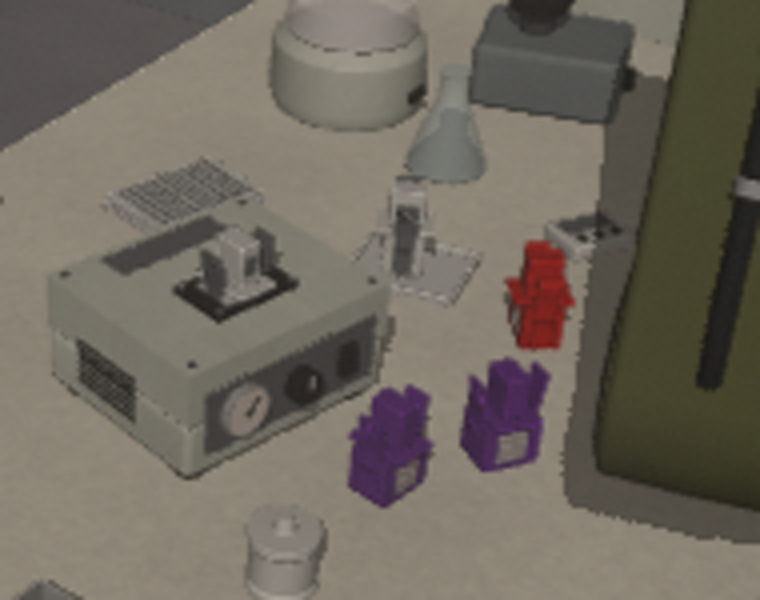

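Top view: pump at about (277,193), with the spent cartridge in its collar. The steel tray is at (162,228) on the left, and the fresh one in the white tray at (366,200) on the right. The purple (268,250)/(300,269) and red (360,250) pieces are decoys. Next I fit the poses with overlays.

```bash
cat >> h.py <<'E'
def frame(x,y,yaw,z=0):
    c,s=np.cos(yaw),np.sin(yaw)
    return lambda pts: np.array([[x+c*p[0]-s*p[1],y+s*p[0]+c*p[1],z+p[2]] for p in pts])
def rect(a,b,z,ox=0): return [(ox+a/2,b/2,z),(ox-a/2,b/2,z),(ox-a/2,-b/2,z),(ox+a/2,-b/2,z)]
def cart(): 
    L=[rect(.030,.020,.080),rect(.034,.048,.0)]
    for s in(1,-1):
        L.append([(-.01,s*.0285,.075),(.01,s*.0285,.075),(.01,s*.024,.046),(-.01,s*.024,.046)])
    return L
def draw(im,c,f,polys,col,s,r0,c0):
    for p in polys:
        q=np.array([[(k-c0+.5)*s-.5,(r-r0+.5)*s-.5] for r,k in (proj(c,w) for w in f(p))])
        cv2.polylines(im,[np.round(q*8).astype(np.int32)],True,col,1,cv2.LINE_AA,3)
def overlay(src,c,win,s,items,name):
    r0,r1,c0,c1=win
    o=cv2.resize(src[r0:r1,c0:c1],None,fx=s,fy=s,interpolation=cv2.INTER_CUBIC)
    o=cv2.convertScaleAbs(o,alpha=1.4)
    for f,p,col in items: draw(o,c,f,p,col,s,r0,c0)
    cv2.imwrite("pics/"+name,o)
E
python3 - <<'E'
from h import *
a=cv2.imread("pics/top0.png");b=cv2.imread("pics/side0.png")
# pump top corners
cor=[at("top",130+y/3.4,200+x/3.4,.104)[:2] for x,y in((163,58),(415,120),(362,330),(117,268))]
m=np.mean(cor,0);e=(cor[0]-cor[1])+(cor[3]-cor[2]);yaw=np.arctan2(-e[0],e[1]);print(m,yaw,np.linalg.norm(e)/2,np.linalg.norm(cor[0]-cor[3]))
f=frame(m[0],m[1],yaw)
port=f([(-.02,0,.11)])[0];print("port",port)
items=[(f,[rect(.17,.2,.104),rect(.051,.08,.11,-.02)],(0,255,0)),(frame(port[0],port[1],yaw,.07),cart(),(0,0,255))]
fr=at("top",130+228/3.4,200+576/3.4,.083);print(fr)
it2=[(frame(fr[0],fr[1],.56,.003),cart(),(0,0,255))]
overlay(a,"top",(140,235,230,325),7,items,"o1.png")
overlay(b,"side",(165,240,215,310),7,items,"o2.png")
overlay(a,"top",(170,230,340,395),10,it2,"o3.png")
overlay(b,"side",(155,205,290,340),12,it2,"o4.png")
E
cd pics; python3 -c "
import cv2,numpy as np
for n in (1,2,3,4):
  i=cv2.imread(f'o{n}.png');print(i.shape)"
```

```text
[ 0.56137536 -0.0202059 ] -0.25208179397574576 0.19742743628815843 0.16681863579063727
port [ 0.54200746 -0.01521749  0.11      ]
[ 0.53443975 -0.2643391   0.083     ]
(665, 665, 3)
(525, 665, 3)
(600, 550, 3)
(600, 600, 3)
```

View pics/o1.png

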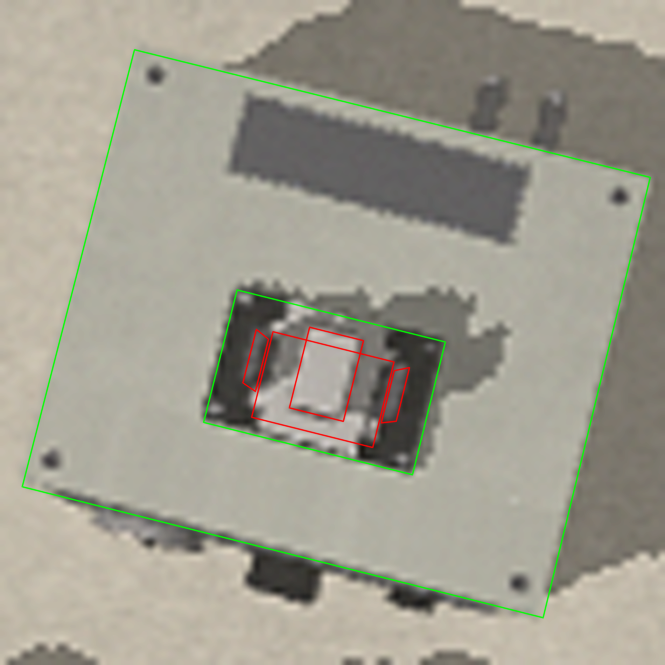

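View pics/o2.png

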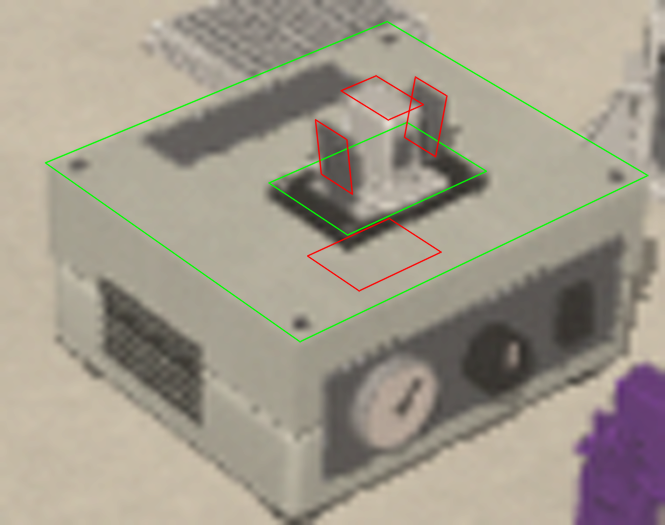

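View pics/o3.png

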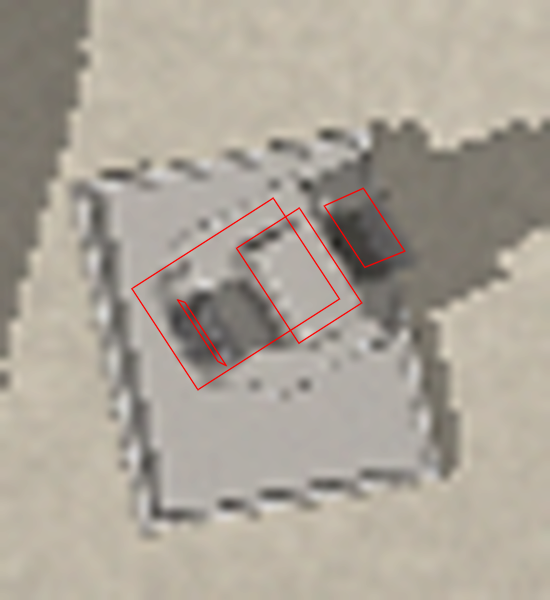

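View pics/o4.png

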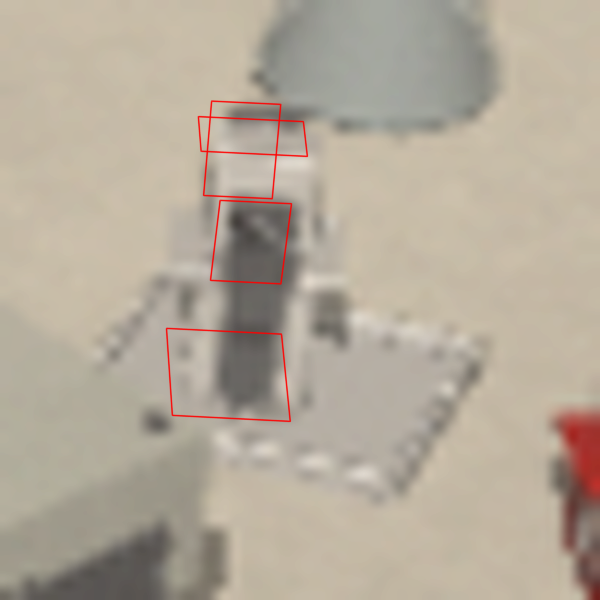

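```bash
cat >> h.py <<'E'
def cart2(): return cart()[:1]+cart()[2:]+[rect(.050,.038,.0455)]
E
python3 - <<'E'
from h import *
a=cv2.imread("pics/top0.png");b=cv2.imread("pics/side0.png")
for n,(x,y,w) in enumerate([(.5345,-.2643,.50),(.534,-.2655,.56)]):
  it2=[(frame(x,y,w,.003),cart2(),(0,0,255))]
  overlay(a,"top",(170,220,345,395),8,it2,"t1.png");overlay(b,"side",(157,207,290,340),8,it2,"t2.png")
  cv2.imwrite(f"pics/p{n}.png",np.hstack([cv2.imread("pics/t1.png"),cv2.imread("pics/t2.png")]))
x,y,w=.542,-.0155,-.252
it2=[(frame(x,y,w,.07),cart2(),(0,0,255))]
overlay(a,"top",(170,220,250,300),8,it2,"t1.png");overlay(b,"side",(165,215,245,295),8,it2,"t2.png")
cv2.imwrite(f"pics/p2.png",np.hstack([cv2.imread("pics/t1.png"),cv2.imread("pics/t2.png")]))
E
```

```text
(no output)
```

View pics/p0.png

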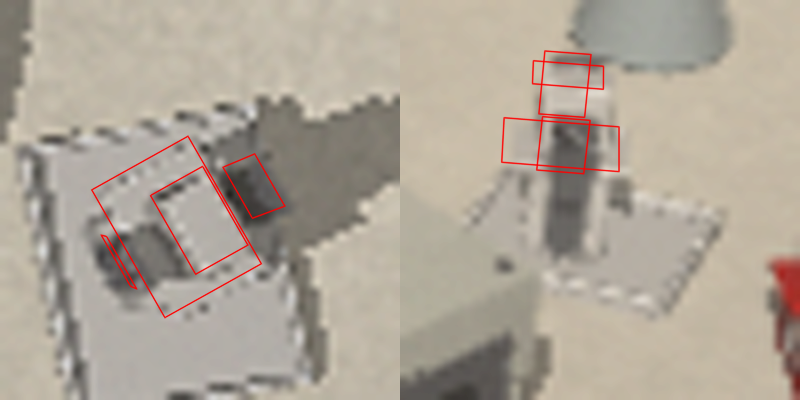

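View pics/p1.png

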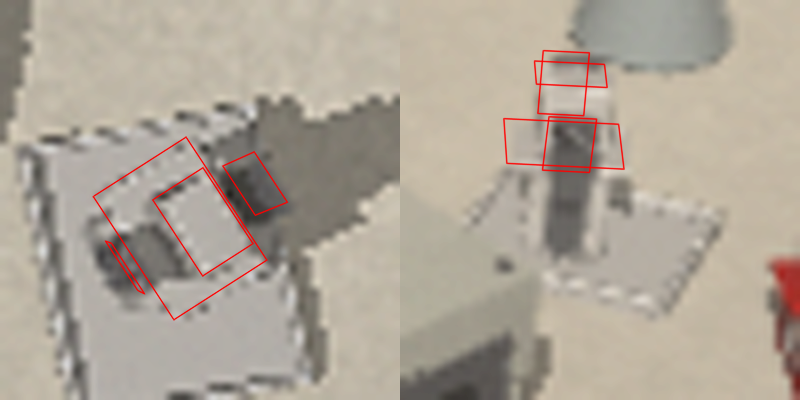

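View pics/p2.png

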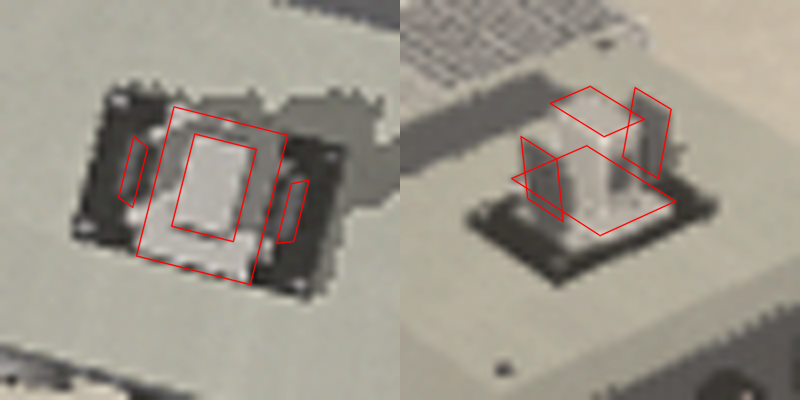

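Call:
carry_out([
  {"x": 0.7,"y": -0.9,"z": -0.2,"wz": 1},
  {"x": 0.7,"y": -0.9,"z": -0.2,"wz": 1},
  {"x": 0.7,"y": -0.9,"z": -0.2,"wz": 1},
  {"x": 0.7,"y": -0.9,"z": -0.2,"wz": 1},
  {"x": 0.7,"y": -0.9,"z": -0.2,"wz": 1},
  {"x": 0.7,"y": -0.9,"z": -0.2,"wz": 1},
  {"x": 0.7,"y": -0.9,"z": -0.2,"wz": 1},
  {"x": 1,"y": -1},
  {"x": 1,"y": -1},
  {"x": 1,"y": -1},
  {"x": 1,"y": -1},
  {"x": 1,"y": -1},
], squeeze=8)

```text
invalid input
```

```bash
cat >> h.py <<'E'
def go(x,y,z,yaw):
    o=ctrl.get_obs();p=o["ee_pos"];M=Ro.from_euler('xyz',o["eef_rot"])
    T=Ro.from_euler('xyz',[np.pi,0,yaw])
    d=M.inv().apply(np.array([x,y,z])-p)/.02; w=(M.inv()*T).as_rotvec()/.08
    d2=T.inv().apply(np.array([x,y,z])-p)/.02
    print("t",round(o["time_s"],2),"pos",p.round(4),"rot",o["eef_rot"].round(4),"F",o["force"].round(1),"w",round(o["grip_width"],4),"q6",round(o["qpos"][5],2))
    print("shift units now",d.round(2),"in target frame",d2.round(2),"turn",w.round(2))
E
python3 -c "
from h import *
go(.542,-.0155,.20,-.252)"
```

```text
t 1.0 pos [ 0.1724 -0.5223  0.2055] rot [3.1416 0.     0.3188] F [0.8 0.3 0.2] w 0.0939 q6 -0.07
shift units now [ 25.49 -18.27   0.27] in target frame [ 11.58 -29.15   0.27] turn [0.   0.   7.14]
```

Call:
carry_out([
  {"x": 0.7,"y": -0.9,"z": -0.2,"wx": 0,"wy": 0,"wz": 1,"jaw": 100},
  {"x": 0.7,"y": -0.9,"z": -0.2,"wx": 0,"wy": 0,"wz": 1,"jaw": 100},
  {"x": 0.7,"y": -0.9,"z": -0.2,"wx": 0,"wy": 0,"wz": 1,"jaw": 100},
  {"x": 0.7,"y": -0.9,"z": -0.2,"wx": 0,"wy": 0,"wz": 1,"jaw": 100},
  {"x": 0.7,"y": -0.9,"z": -0.2,"wx": 0,"wy": 0,"wz": 1,"jaw": 100},
  {"x": 0.7,"y": -0.9,"z": -0.2,"wx": 0,"wy": 0,"wz": 1,"jaw": 100},
  {"x": 0.7,"y": -0.9,"z": -0.2,"wx": 0,"wy": 0,"wz": 1,"jaw": 100},
], squeeze=8)

```text
time_s: 1.58
ee_pos: [0.2595, -0.3897, 0.2338]
eef_rot: [3.141, -0.0, -0.245]
force: [0.1, -0.0, 0.3]
grip_width: 0.0937
```

```bash
python3 -c "
from h import *
go(.542,-.0155,.20,-.252)"
```

```text
t 1.58 pos [ 0.2595 -0.3897  0.2338] rot [ 3.1414e+00 -2.0000e-04 -2.4550e-01] F [ 0.1 -0.   0.3] w 0.0937 q6 0.75
shift units now [  9.16 -21.58   1.69] in target frame [  9.02 -21.64   1.69] turn [ 0.   -0.    0.08]
```

Call:
carry_out([
  {"x": 0.41,"y": -0.98,"z": 0,"wx": 0,"wy": 0,"wz": 0.08,"jaw": 100},
  {"x": 0.41,"y": -0.98,"z": 0,"wx": 0,"wy": 0,"wz": 0,"jaw": 100},
  {"x": 0.41,"y": -0.98,"z": 0,"wx": 0,"wy": 0,"wz": 0,"jaw": 100},
  {"x": 0.41,"y": -0.98,"z": 0,"wx": 0,"wy": 0,"wz": 0,"jaw": 100},
  {"x": 0.41,"y": -0.98,"z": 0,"wx": 0,"wy": 0,"wz": 0,"jaw": 100},
  {"x": 0.41,"y": -0.98,"z": 0,"wx": 0,"wy": 0,"wz": 0,"jaw": 100},
  {"x": 0.41,"y": -0.98,"z": 0,"wx": 0,"wy": 0,"wz": 0,"jaw": 100},
  {"x": 0.41,"y": -0.98,"z": 0,"wx": 0,"wy": 0,"wz": 0,"jaw": 100},
  {"x": 0.41,"y": -0.98,"z": 0,"wx": 0,"wy": 0,"wz": 0,"jaw": 100},
  {"x": 0.41,"y": -0.98,"z": 0,"wx": 0,"wy": 0,"wz": 0,"jaw": 100},
  {"x": 0.41,"y": -0.98,"z": 0,"wx": 0,"wy": 0,"wz": 0,"jaw": 100},
  {"x": 0.41,"y": -0.98,"z": 0,"wx": 0,"wy": 0,"wz": 0,"jaw": 100},
])

```text
time_s: 2.58
ee_pos: [0.4125, -0.1857, 0.2336]
eef_rot: [3.142, -0.0, -0.248]
force: [0.2, -1.2, -0.4]
grip_width: 0.0941
```

Call:
carry_out([
  {"x": 0.41,"y": -0.98,"z": 0,"wx": 0,"wy": 0,"wz": 0,"jaw": 100},
  {"x": 0.41,"y": -0.98,"z": 0,"wx": 0,"wy": 0,"wz": 0,"jaw": 100},
  {"x": 0.41,"y": -0.98,"z": 0,"wx": 0,"wy": 0,"wz": 0,"jaw": 100},
  {"x": 0.41,"y": -0.98,"z": 0,"wx": 0,"wy": 0,"wz": 0,"jaw": 100},
  {"x": 0.41,"y": -0.98,"z": 0.2,"wx": 0,"wy": 0,"wz": 0,"jaw": 100},
  {"x": 0.41,"y": -0.98,"z": 0.2,"wx": 0,"wy": 0,"wz": 0,"jaw": 100},
  {"x": 0.41,"y": -0.98,"z": 0.3,"wx": 0,"wy": 0,"wz": 0,"jaw": 100},
  {"x": 0.41,"y": -0.98,"z": 0.3,"wx": 0,"wy": 0,"wz": 0,"jaw": 100},
  {"x": 0.41,"y": -0.98,"z": 0.3,"wx": 0,"wy": 0,"wz": 0,"jaw": 100},
  {"x": 0,"y": 0,"z": 0.3,"wx": 0,"wy": 0,"wz": 0,"jaw": 100},
])

```text
time_s: 3.42
ee_pos: [0.528, -0.0315, 0.2009]
eef_rot: [-3.141, -0.0, -0.246]
force: [0.6, 0.7, 0.6]
grip_width: 0.0941
```

```bash
python3 -c "
from h import *
a=ctrl.camera('top');b=ctrl.camera('side')
go(.542,-.0155,.115,-.252)
cv2.imwrite('pics/top1.png',a);cv2.imwrite('pics/side1.png',b)
p=ctrl.get_obs()['ee_pos'];w=ctrl.get_obs()['eef_rot'][2]
f=frame(p[0],p[1],w,p[2])
it=[(frame(.542,-.0155,-.252,.07),cart2(),(0,0,255)),(f,[rect(.016,.094,0),rect(.016,.119,0)],(0,255,0))]
overlay(a,'top',(165,225,240,320),7,it,'t1.png');overlay(b,'side',(120,220,220,320),6,it,'o6.png')
"
```

```text
t 3.52 pos [ 0.5263 -0.0335  0.2004] rot [ 3.1413e+00  1.9000e-03 -2.4640e-01] F [-0.5 -0.  -0.4] w 0.0937 q6 1.68
shift units now [ 0.55 -1.06  4.27] in target frame [ 0.53 -1.06  4.27] turn [0.   0.02 0.07]
```

View pics/t1.png

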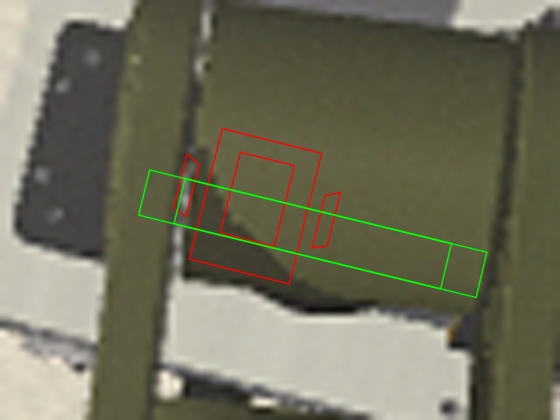

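View pics/o6.png

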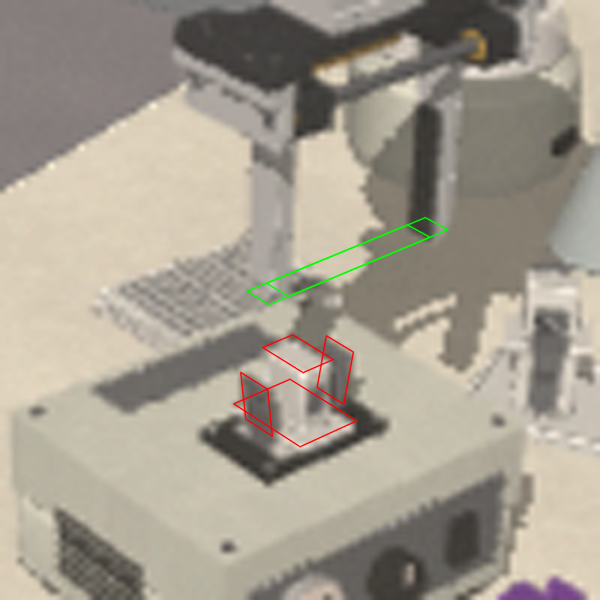

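Call:
carry_out([
  {"x": 0.2,"y": -0.5,"z": 0.5,"wx": 0,"wy": 0,"wz": 0.07,"jaw": 100},
  {"x": 0.27,"y": -0.5,"z": 0.8,"wx": 0,"wy": 0,"wz": 0,"jaw": 85},
  {"x": 0,"y": 0,"z": 0.8,"wx": 0,"wy": 0,"wz": 0,"jaw": 85},
  {"x": 0,"y": 0,"z": 0.8,"wx": 0,"wy": 0,"wz": 0,"jaw": 80},
  {"x": 0,"y": 0,"z": 0.5,"wx": 0,"wy": 0,"wz": 0,"jaw": 75},
  {"x": 0,"y": 0,"z": 0,"wx": 0,"wy": 0,"wz": 0,"jaw": 75},
])

```text
time_s: 4.02
ee_pos: [0.5399, -0.0169, 0.1314]
eef_rot: [3.141, 0.003, -0.254]
force: [-0.2, -0.6, -0.3]
grip_width: 0.0707
```

```bash
python3 -c "
from h import *
b=ctrl.camera('side')
go(.541,-.0162,.115,-.252)
cv2.imwrite('pics/side2.png',b)
o=ctrl.get_obs();p=o['ee_pos'];w=o['eef_rot'][2];g=o['grip_width']
f=frame(p[0],p[1],w,p[2])
it=[(frame(.541,-.0162,-.252,.07),cart2(),(0,0,255)),(f,[rect(.016,g,0),rect(.016,g+.025,0)],(0,255,0))]
overlay(b,'side',(150,220,225,315),8,it,'o7.png')
"
```

```text
t 4.07 pos [ 0.5405 -0.0169  0.1329] rot [ 3.1414e+00  1.2000e-03 -2.5390e-01] F [ 0.  -0.2  0.6] w 0.0704 q6 1.73
shift units now [ 0.02 -0.04  0.9 ] in target frame [ 0.02 -0.04  0.9 ] turn [ 0.    0.02 -0.02]
```

View pics/o7.png

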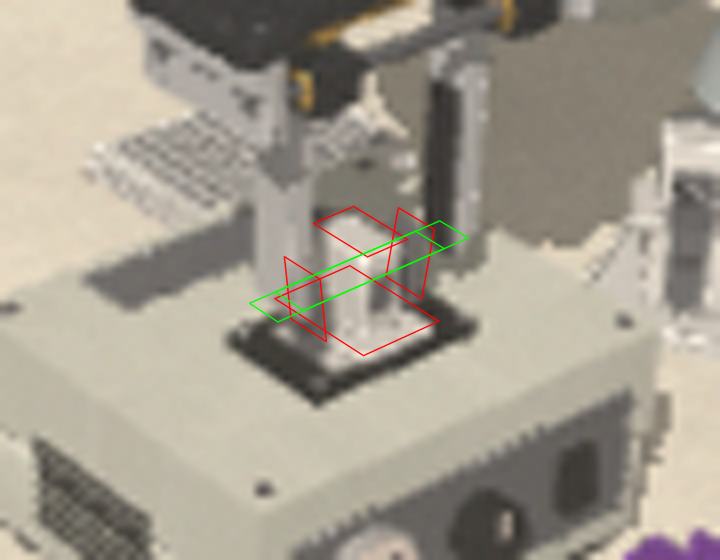

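Call:
carry_out([
  {"x": 0,"y": 0,"z": 0.45,"wx": 0,"wy": 0,"wz": 0,"jaw": 75},
  {"x": 0.02,"y": -0.03,"z": 0.45,"wx": 0,"wy": 0,"wz": 0,"jaw": 75},
  {"x": 0,"y": 0,"z": 0,"wx": 0,"wy": 0,"wz": 0,"jaw": 62},
  {"x": 0,"y": 0,"z": 0,"wx": 0,"wy": 0,"wz": 0,"jaw": 57},
])

```text
time_s: 4.4
ee_pos: [0.5412, -0.0162, 0.1152]
eef_rot: [3.142, 0.001, -0.253]
force: [0.9, 2.9, -1.1]
grip_width: 0.0605
```

Call:
carry_out([
  {"x": 0,"y": 0,"z": 0,"wx": 0,"wy": 0,"wz": 0,"jaw": 53},
  {"x": 0,"y": 0,"z": 0,"wx": 0,"wy": 0,"wz": 0,"jaw": 53},
  {"x": 0,"y": 0,"z": 0,"wx": 0,"wy": 0,"wz": 0,"jaw": 53},
])

```text
time_s: 4.65
ee_pos: [0.5414, -0.0164, 0.1157]
eef_rot: [3.141, -0.0, -0.253]
force: [-0.7, -1.1, -0.3]
grip_width: 0.0496
```

```bash
cat >> h.py <<'E'
def tf():
    o=ctrl.get_obs();M=Ro.from_euler('xyz',o["eef_rot"])
    print("tool F",M.inv().apply(o["force"]).round(1),"M",M.inv().apply(o["moment"]).round(2),"w",round(o["grip_width"],4))
E
python3 -c "
from h import *
b=ctrl.camera('side');cv2.imwrite('pics/side3.png',b);crop(b,150,220,225,315,8,'s3.png')
tf();go(.541,-.0162,.115,-.252)"
```

```text
tool F [-0.1  1.7 -0.5] M [-0.24 -0.14  0.05] w 0.0498
t 4.7 pos [ 0.5414 -0.0165  0.1157] rot [ 3.1412e+00 -3.0000e-04 -2.5330e-01] F [-0.6 -1.6  0.5] w 0.0498 q6 1.73
shift units now [-0.02 -0.01  0.04] in target frame [-0.02 -0.01  0.04] turn [ 0.   -0.   -0.02]
```

View pics/s3.png

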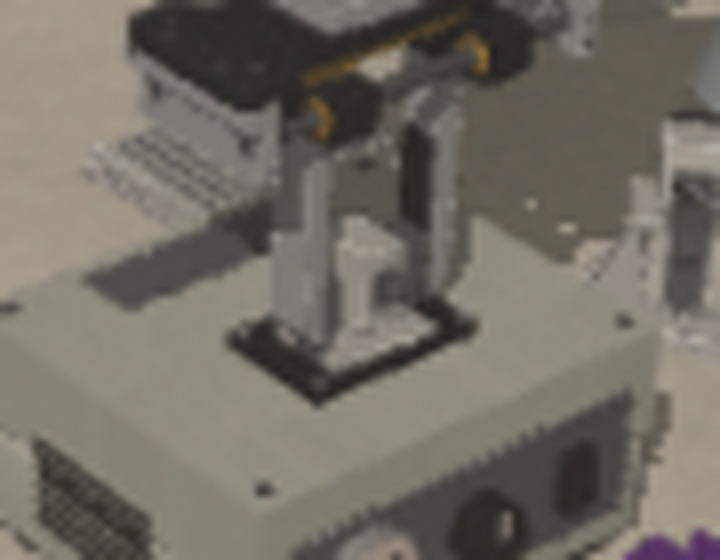

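The picture shows both fingers flanking the tabs, centred around the head at about (365,270) in the crop. Squeezing further.

Call:
carry_out([
  {"x": 0,"y": 0,"z": 0,"wx": 0,"wy": 0,"wz": 0,"jaw": 46},
  {"x": 0,"y": 0,"z": 0,"wx": 0,"wy": 0,"wz": 0,"jaw": 40},
  {"x": 0,"y": 0,"z": 0,"wx": 0,"wy": 0,"wz": 0,"jaw": 30},
  {"x": 0,"y": 0,"z": 0,"wx": 0,"wy": 0,"wz": 0,"jaw": 30},
], squeeze=10)

```text
time_s: 5.03
ee_pos: [0.5419, -0.0151, 0.1159]
eef_rot: [-3.139, -0.001, -0.253]
force: [2.3, 6.5, 2.1]
grip_width: 0.0379
```

```bash
python3 -c "
from h import *
for i in range(3):
  tf();ctrl.camera('side')
go(.541,-.0162,.115,-.252)"
```

```text
tool F [ 0.6 -6.9 -2.1] M [ 1.68 -0.1   0.06] w 0.0379
tool F [-0.3 -7.6 -1.7] M [ 1.63 -0.09  0.11] w 0.0376
tool F [-0.6 -7.5 -2.1] M [ 1.64 -0.16  0.05] w 0.0376
t 5.18 pos [ 0.5419 -0.0151  0.1159] rot [-3.1394e+00 -1.1000e-03 -2.5310e-01] F [2.2 7.4 2.1] w 0.0379 q6 1.73
shift units now [-0.03  0.06  0.05] in target frame [-0.03  0.06  0.05] turn [-0.03 -0.01 -0.01]
```

Call:
carry_out([
  {"x": 0,"y": -0.05,"z": 0,"wx": 0,"wy": 0,"wz": 0,"jaw": 30},
  {"x": 0,"y": -0.04,"z": 0,"wx": 0,"wy": 0,"wz": 0,"jaw": 30},
  {"x": 0,"y": 0,"z": 0,"wx": 0,"wy": 0,"wz": 0,"jaw": 30},
])

```text
time_s: 5.43
ee_pos: [0.5421, -0.0146, 0.1161]
eef_rot: [3.141, -0.001, -0.253]
force: [-1.4, -0.5, 5.6]
grip_width: 0.0379
```

```bash
python3 -c "
from h import *
for i in range(2):
  tf();ctrl.camera('side')
go(.541,-.0162,.115,-.252)"
```

```text
tool F [-1.2  0.8 -5.6] M [-0.36 -0.22 -0.03] w 0.0379
tool F [-0.9  1.6 -5.1] M [-0.38 -0.26  0.07] w 0.0377
t 5.53 pos [ 0.5421 -0.0146  0.1161] rot [ 3.1414e+00 -1.1000e-03 -2.5310e-01] F [-1.5  0.2  5.8] w 0.0374 q6 1.73
shift units now [-0.03  0.09  0.05] in target frame [-0.03  0.09  0.05] turn [ 0.   -0.01 -0.01]
```

Call:
carry_out([
  {"x": 0,"y": 0,"z": -0.08,"wx": 0,"wy": 0,"wz": 0,"jaw": 30},
  {"x": 0,"y": 0,"z": -0.08,"wx": 0,"wy": 0,"wz": 0,"jaw": 30},
  {"x": 0,"y": 0,"z": -0.08,"wx": 0,"wy": 0,"wz": 0,"jaw": 30},
  {"x": 0,"y": 0,"z": -0.08,"wx": 0,"wy": 0,"wz": 0,"jaw": 30},
])

```text
time_s: 5.87
ee_pos: [0.5416, -0.0144, 0.1217]
eef_rot: [-3.142, 0.001, -0.253]
force: [0.7, -0.5, -0.5]
grip_width: 0.0377
```

```bash
python3 -c "
from h import *
tf()
go(.5421,-.0146,.175,-.252)"
```

```text
tool F [0.8 0.3 0.5] M [ 0.05 -0.    0.04] w 0.0377
t 5.87 pos [ 0.5416 -0.0144  0.1217] rot [-3.1415e+00  6.0000e-04 -2.5320e-01] F [ 0.7 -0.5 -0.5] w 0.0377 q6 1.73
shift units now [ 0.02  0.   -2.66] in target frame [ 0.02  0.   -2.66] turn [-0.    0.01 -0.02]
```

Call:
carry_out([
  {"x": 0,"y": 0,"z": -0.15,"wx": 0,"wy": 0,"wz": 0,"jaw": 30},
  {"x": 0,"y": 0,"z": -0.15,"wx": 0,"wy": 0,"wz": 0,"jaw": 30},
  {"x": 0,"y": 0,"z": -0.2,"wx": 0,"wy": 0,"wz": 0,"jaw": 30},
  {"x": 0,"y": 0,"z": -0.2,"wx": 0,"wy": 0,"wz": 0,"jaw": 30},
  {"x": 0,"y": 0,"z": -0.2,"wx": 0,"wy": 0,"wz": 0,"jaw": 30},
])

```text
time_s: 6.28
ee_pos: [0.5419, -0.0145, 0.1404]
eef_rot: [-3.142, -0.0, -0.253]
force: [-0.1, -0.5, -1.0]
grip_width: 0.0376
```

```bash
python3 -c "
from h import *
tf()
go(.5421,-.0146,.175,-.252)"
```

```text
tool F [-0.   0.5  1. ] M [ 0.03 -0.06 -0.  ] w 0.0376
t 6.28 pos [ 0.5419 -0.0145  0.1404] rot [-3.1416e+00 -2.0000e-04 -2.5320e-01] F [-0.1 -0.5 -1. ] w 0.0376 q6 1.73
shift units now [ 0.01  0.   -1.73] in target frame [ 0.01  0.   -1.73] turn [-0.   -0.   -0.02]
```

Call:
carry_out([
  {"x": 0,"y": 0,"z": -0.3,"wx": 0,"wy": 0,"wz": 0,"jaw": 30},
  {"x": 0,"y": 0,"z": -0.3,"wx": 0,"wy": 0,"wz": 0,"jaw": 30},
  {"x": 0,"y": 0,"z": -0.35,"wx": 0,"wy": 0,"wz": 0,"jaw": 30},
  {"x": 0,"y": 0,"z": -0.4,"wx": 0,"wy": 0,"wz": 0,"jaw": 30},
  {"x": 0,"y": 0,"z": -0.5,"wx": 0,"wy": 0,"wz": 0,"jaw": 30},
  {"x": 0,"y": 0,"z": -0.5,"wx": 0,"wy": 0,"wz": 0,"jaw": 30},
  {"x": 0,"y": 0,"z": -0.5,"wx": 0,"wy": 0,"wz": 0,"jaw": 30},
  {"x": 0,"y": 0,"z": -0.2,"wx": 0,"wy": 0,"wz": 0,"jaw": 30},
])

```text
time_s: 6.95
ee_pos: [0.5423, -0.0145, 0.2029]
eef_rot: [-3.141, -0.002, -0.253]
force: [-0.2, -0.4, -0.9]
grip_width: 0.0377
```

```bash
python3 -c "
from h import *
b=ctrl.camera('side');cv2.imwrite('pics/side4.png',b);crop(b,120,330,170,330,2.8,'s4.png')
for l in ('steel_tray',):
  for c in('top','side'):
    if c=='top': a=ctrl.camera('top');crop(a,150,280,120,300,4,'tt4.png')
    for d in ctrl.boxes_of(c,l)[:1]+ctrl.mark_of(c,l)[:1]: print(c,d)
tf()
go(.453,.304,.20,.0)"
```

```text
top {'rect': [140.4, 202.0, 179.6, 250.7], 'conf': 0.79}
top {'position': [228.3, 161.7], 'conf': 0.9}
side {'rect': [191.8, 267.8, 256.7, 314.2], 'conf': 0.81}
side {'position': [293.0, 225.3], 'conf': 0.96}
tool F [-0.4 -0.9  1.5] M [ 0.02 -0.04  0.03] w 0.0377
t 7.25 pos [ 0.5416 -0.0145  0.2003] rot [ 3.1415e+00  1.0000e-03 -2.5330e-01] F [-0.1  1.  -1.5] w 0.0377 q6 1.73
shift units now [ -8.28 -14.31   0.02] in target frame [-4.430e+00 -1.592e+01  1.000e-02] turn [-0.    0.01 -3.17]
```

View pics/s4.png

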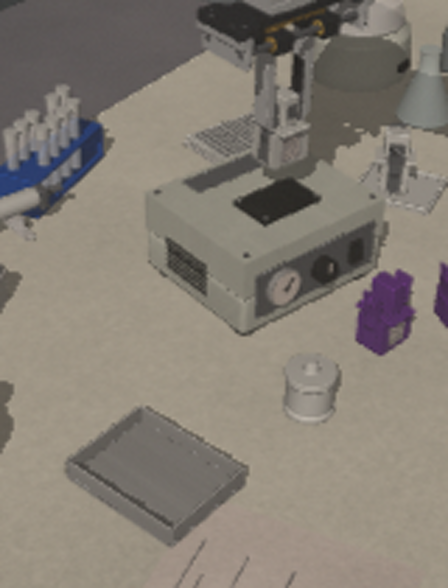

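View pics/tt4.png

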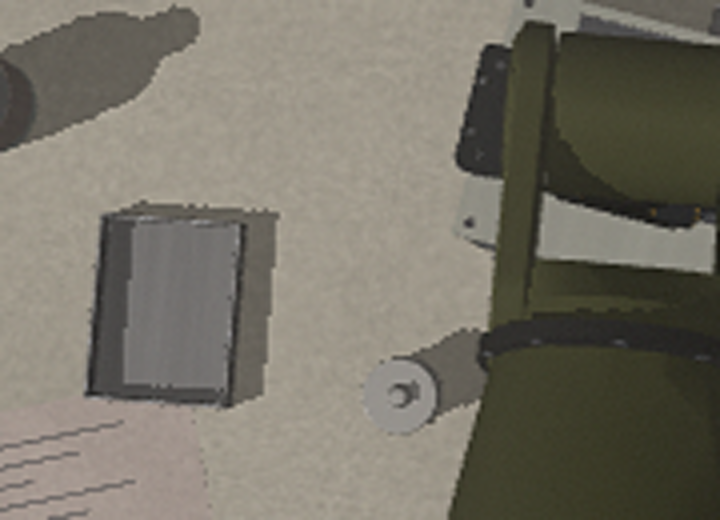

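Side view: the cartridge is out (crop 285,140) and upright, and the port is empty. Carrying it to the steel tray.

Call:
carry_out([
  {"x": -0.4,"y": -0.85,"z": 0,"wx": 0,"wy": 0,"wz": -0.8,"jaw": 30},
  {"x": -0.35,"y": -0.85,"z": 0,"wx": 0,"wy": 0,"wz": -0.8,"jaw": 30},
  {"x": -0.3,"y": -0.95,"z": 0,"wx": 0,"wy": 0,"wz": -0.8,"jaw": 30},
  {"x": -0.26,"y": -0.95,"z": 0,"wx": 0,"wy": 0,"wz": -0.78,"jaw": 30},
  {"x": -0.26,"y": -0.95,"z": 0,"wx": 0,"wy": 0,"wz": 0,"jaw": 30},
  {"x": -0.26,"y": -0.95,"z": 0,"wx": 0,"wy": 0,"wz": 0,"jaw": 30},
  {"x": -0.26,"y": -0.95,"z": 0,"wx": 0,"wy": 0,"wz": 0,"jaw": 30},
  {"x": -0.26,"y": -0.95,"z": 0,"wx": 0,"wy": 0,"wz": 0,"jaw": 30},
  {"x": -0.26,"y": -0.95,"z": 0,"wx": 0,"wy": 0,"wz": 0,"jaw": 30},
  {"x": -0.26,"y": -0.95,"z": 0,"wx": 0,"wy": 0,"wz": 0,"jaw": 30},
  {"x": -0.26,"y": -0.95,"z": 0,"wx": 0,"wy": 0,"wz": 0,"jaw": 30},
  {"x": -0.26,"y": -0.95,"z": 0,"wx": 0,"wy": 0,"wz": 0,"jaw": 30},
])

```text
time_s: 8.25
ee_pos: [0.4847, 0.2137, 0.2004]
eef_rot: [3.141, 0.001, 0.001]
force: [-0.2, -0.1, -1.0]
grip_width: 0.0378
```

Call:
carry_out([
  {"x": -0.26,"y": -0.95,"z": 0.3,"wx": 0,"wy": 0,"wz": 0,"jaw": 30},
  {"x": -0.26,"y": -0.95,"z": 0.5,"wx": 0,"wy": 0,"wz": 0,"jaw": 30},
  {"x": -0.26,"y": -0.9,"z": 0.7,"wx": 0,"wy": 0,"wz": 0,"jaw": 30},
  {"x": -0.2,"y": -0.8,"z": 0.7,"wx": 0,"wy": 0,"wz": 0,"jaw": 30},
  {"x": 0,"y": -0.4,"z": 0.6,"wx": 0,"wy": 0,"wz": 0,"jaw": 30},
  {"x": 0,"y": 0,"z": 0.3,"wx": 0,"wy": 0,"wz": 0,"jaw": 30},
  {"x": 0,"y": 0,"z": 0,"wx": 0,"wy": 0,"wz": 0,"jaw": 30},
])

```text
time_s: 8.83
ee_pos: [0.4651, 0.2922, 0.1372]
eef_rot: [3.14, 0.002, 0.002]
force: [-0.5, -1.1, -1.0]
grip_width: 0.0382
```

```bash
python3 -c "
from h import *
b=ctrl.camera('side');cv2.imwrite('pics/side5.png',b);crop(b,170,330,150,310,3.5,'s5.png')
tf()
go(.453,.306,.049,.0)"
```

```text
tool F [0.4 0.9 1. ] M [0.05 0.03 0.04] w 0.038
t 8.88 pos [0.4656 0.2921 0.1384] rot [3.1408e+00 1.1000e-03 9.0000e-04] F [ 0.4 -0.9 -1. ] w 0.038 q6 2.06
shift units now [-0.63 -0.7   4.47] in target frame [-0.63 -0.7   4.47] turn [0.01 0.01 0.01]
```

View pics/s5.png

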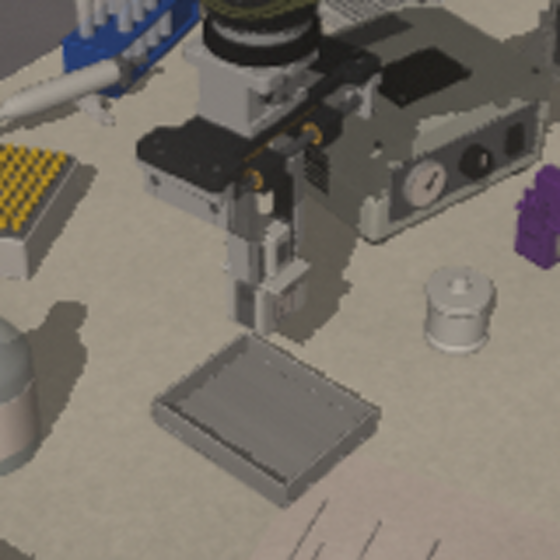

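Call:
carry_out([
  {"x": -0.3,"y": -0.35,"z": 0.3,"wx": 0,"wy": 0,"wz": 0,"jaw": 30},
  {"x": -0.33,"y": -0.35,"z": 0.6,"wx": 0,"wy": 0,"wz": 0,"jaw": 30},
  {"x": 0,"y": 0,"z": 0.8,"wx": 0,"wy": 0,"wz": 0,"jaw": 30},
  {"x": 0,"y": 0,"z": 0.8,"wx": 0,"wy": 0,"wz": 0,"jaw": 30},
  {"x": 0,"y": 0,"z": 0.8,"wx": 0,"wy": 0,"wz": 0,"jaw": 30},
  {"x": 0,"y": 0,"z": 0.5,"wx": 0,"wy": 0,"wz": 0,"jaw": 30},
  {"x": 0,"y": 0,"z": 0.3,"wx": 0,"wy": 0,"wz": 0,"jaw": 30},
  {"x": 0,"y": 0,"z": 0.1,"wx": 0,"wy": 0,"wz": 0,"jaw": 30},
  {"x": 0,"y": 0,"z": 0,"wx": 0,"wy": 0,"wz": 0,"jaw": 30},
])

```text
time_s: 9.63
ee_pos: [0.4531, 0.3068, 0.0551]
eef_rot: [-3.141, -0.0, 0.001]
force: [0.3, 0.1, -1.1]
grip_width: 0.0382
```

```bash
python3 -c "
from h import *
b=ctrl.camera('side');cv2.imwrite('pics/side6.png',b);crop(b,170,330,150,310,3.5,'s6.png')
tf()
go(.453,.306,.049,.0)"
```

```text
tool F [0.3 0.2 1.8] M [-0.02 -0.02 -0.03] w 0.0375
t 9.68 pos [0.4533 0.3069 0.0555] rot [-3.1411e+00 -8.0000e-04  1.0000e-03] F [ 0.3 -0.2 -1.8] w 0.0375 q6 2.1
shift units now [-0.01  0.05  0.32] in target frame [-0.01  0.05  0.32] turn [-0.01 -0.01  0.01]
```

View pics/s6.png

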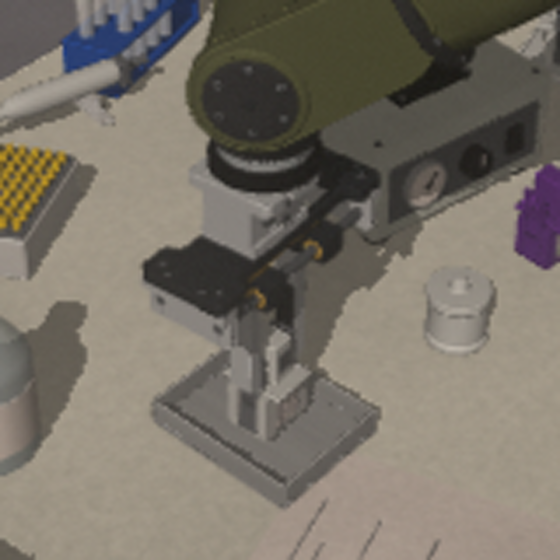

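Call:
carry_out([
  {"x": 0,"y": 0,"z": 0.08,"wx": 0,"wy": 0,"wz": 0,"jaw": 30},
  {"x": 0,"y": 0,"z": 0.08,"wx": 0,"wy": 0,"wz": 0,"jaw": 30},
  {"x": 0,"y": 0,"z": 0.06,"wx": 0,"wy": 0,"wz": 0,"jaw": 30},
  {"x": 0,"y": 0,"z": 0,"wx": 0,"wy": 0,"wz": 0,"jaw": 30},
])

```text
time_s: 10.02
ee_pos: [0.4529, 0.3068, 0.0504]
eef_rot: [3.142, 0.0, 0.001]
force: [0.4, -0.1, -1.7]
grip_width: 0.0377
```

```bash
python3 -c "
from h import *
tf()
go(.453,.306,.049,.0)"
```

```text
tool F [0.4 0.1 1.7] M [ 0.04 -0.04  0.02] w 0.0377
t 10.02 pos [0.4529 0.3068 0.0504] rot [3.1416e+00 1.0000e-04 1.2000e-03] F [ 0.4 -0.1 -1.7] w 0.0377 q6 2.1
shift units now [0.01 0.04 0.07] in target frame [0.01 0.04 0.07] turn [0.   0.   0.02]
```

Call:
carry_out([
  {"x": 0,"y": 0,"z": 0.05,"wx": 0,"wy": 0,"wz": 0,"jaw": 30},
  {"x": 0,"y": 0,"z": 0.05,"wx": 0,"wy": 0,"wz": 0,"jaw": 30},
  {"x": 0,"y": 0,"z": 0,"wx": 0,"wy": 0,"wz": 0,"jaw": 30},
])

```text
time_s: 10.27
ee_pos: [0.4529, 0.3068, 0.0483]
eef_rot: [3.141, 0.0, 0.001]
force: [-0.5, -0.3, -2.0]
grip_width: 0.0377
```

```bash
python3 -c "
from h import *
tf()
go(.453,.306,.049,.0)"
```

```text
tool F [-0.5  0.3  2. ] M [ 0.03  0.   -0.01] w 0.0377
t 10.27 pos [0.4529 0.3068 0.0483] rot [3.1415e+00 2.0000e-04 1.2000e-03] F [-0.5 -0.3 -2. ] w 0.0377 q6 2.1
shift units now [ 0.01  0.04 -0.04] in target frame [ 0.01  0.04 -0.04] turn [0.   0.   0.02]
```

Call:
carry_out([
  {"x": 0,"y": 0,"z": 0.05,"wx": 0,"wy": 0,"wz": 0,"jaw": 30},
  {"x": 0,"y": 0,"z": 0.05,"wx": 0,"wy": 0,"wz": 0,"jaw": 30},
  {"x": 0,"y": 0,"z": 0,"wx": 0,"wy": 0,"wz": 0,"jaw": 30},
])

```text
time_s: 10.52
ee_pos: [0.453, 0.3069, 0.0466]
eef_rot: [-3.141, -0.0, 0.001]
force: [-1.2, 0.7, 1.0]
grip_width: 0.0377
```

Call:
carry_out([
  {"x": 0,"y": 0,"z": 0.05,"wx": 0,"wy": 0,"wz": 0,"jaw": 30},
  {"x": 0,"y": 0,"z": 0.0,"wx": 0,"wy": 0,"wz": 0,"jaw": 30},
  {"x": 0,"y": 0,"z": 0,"wx": 0,"wy": 0,"wz": 0,"jaw": 30},
])

```text
time_s: 10.77
ee_pos: [0.4533, 0.3071, 0.0463]
eef_rot: [-3.141, -0.001, 0.001]
force: [-2.4, -0.3, 7.3]
grip_width: 0.0376
```

```bash
python3 -c "
from h import *
tf()
go(.453,.306,.045,.0)"
```

```text
tool F [-2.4  0.3 -7.3] M [ 0.02 -0.38 -0.  ] w 0.0376
t 10.77 pos [0.4533 0.3071 0.0463] rot [-3.1408e+00 -1.1000e-03  1.2000e-03] F [-2.4 -0.3  7.3] w 0.0376 q6 2.1
shift units now [-0.02  0.06  0.06] in target frame [-0.02  0.06  0.06] turn [-0.01 -0.01  0.01]
```

Call:
carry_out([
  {"x": 0,"y": 0,"z": -0.04,"wx": 0,"wy": 0,"wz": 0,"jaw": 40},
  {"x": 0,"y": 0,"z": 0,"wx": 0,"wy": 0,"wz": 0,"jaw": 52},
  {"x": 0,"y": 0,"z": 0,"wx": 0,"wy": 0,"wz": 0,"jaw": 62},
  {"x": 0,"y": 0,"z": 0,"wx": 0,"wy": 0,"wz": 0,"jaw": 75},
  {"x": 0,"y": 0,"z": 0,"wx": 0,"wy": 0,"wz": 0,"jaw": 80},
  {"x": 0,"y": 0,"z": -0.2,"wx": 0,"wy": 0,"wz": 0,"jaw": 80},
  {"x": 0,"y": 0,"z": -0.5,"wx": 0,"wy": 0,"wz": 0,"jaw": 80},
  {"x": 0,"y": 0,"z": -1,"wx": 0,"wy": 0,"wz": 0,"jaw": 80},
  {"x": 0,"y": 0,"z": -1,"wx": 0,"wy": 0,"wz": 0,"jaw": 80},
  {"x": 0,"y": 0,"z": -1,"wx": 0,"wy": 0,"wz": 0,"jaw": 80},
  {"x": 0,"y": 0,"z": -1,"wx": 0,"wy": 0,"wz": 0,"jaw": 80},
  {"x": 0,"y": 0,"z": -1,"wx": 0,"wy": 0,"wz": 0,"jaw": 80},
])

```text
time_s: 11.77
ee_pos: [0.4529, 0.3068, 0.1622]
eef_rot: [-3.141, -0.001, 0.001]
force: [-0.8, 1.2, -0.6]
grip_width: 0.0748
```

Call:
carry_out([
  {"x": 0,"y": 0.8,"z": -1,"wx": 0,"wy": 0,"wz": 0,"jaw": 90},
  {"x": 0,"y": 1,"z": -1,"wx": 0,"wy": 0,"wz": 0,"jaw": 100},
  {"x": 0,"y": 1,"z": -0.6,"wx": 0,"wy": 0,"wz": 0,"jaw": 100},
  {"x": 0,"y": 1,"z": 0,"wx": 0,"wy": 0,"wz": 0,"jaw": 100},
  {"x": 0,"y": 1,"z": 0,"wx": 0,"wy": 0,"wz": 0,"jaw": 100},
  {"x": 0,"y": 1,"z": 0,"wx": 0,"wy": 0,"wz": 0,"jaw": 100},
  {"x": 0,"y": 1,"z": 0,"wx": 0,"wy": 0,"wz": 0,"jaw": 100},
  {"x": 0,"y": 1,"z": 0,"wx": 0,"wy": 0,"wz": 0,"jaw": 100},
])

```text
time_s: 12.43
ee_pos: [0.453, 0.1499, 0.2132]
eef_rot: [-3.141, -0.001, 0.001]
force: [0.5, -0.1, 0.8]
grip_width: 0.0937
```

```bash
python3 -c "
from h import *
b=ctrl.camera('side');cv2.imwrite('pics/side7.png',b);crop(b,130,330,140,350,2.9,'s7.png')
tf()
go(.534,-.265,.16,.53)"
```

```text
tool F [ 0.6  2.1 -0.1] M [0.05 0.02 0.06] w 0.0939
t 12.48 pos [0.453  0.1475 0.2132] rot [ 3.141e+00 -9.000e-04  1.000e-04] F [ 0.6 -2.1  0.2] w 0.0939 q6 1.81
shift units now [ 4.04 20.62  2.68] in target frame [-6.93 19.84  2.66] turn [ 0.01 -0.01 -6.62]
```

View pics/s7.png

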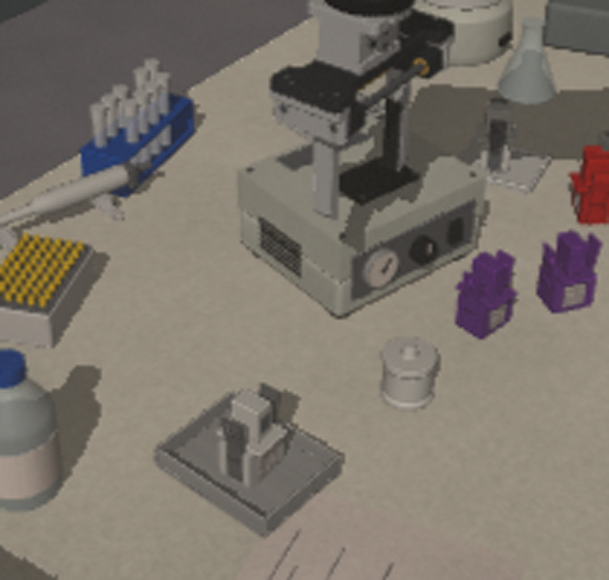

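Call:
carry_out([
  {"x": 0.2,"y": 1,"z": 0,"wx": 0,"wy": 0,"wz": -0.95,"jaw": 100},
  {"x": 0.1,"y": 1,"z": 0,"wx": 0,"wy": 0,"wz": -0.95,"jaw": 100},
  {"x": 0.1,"y": 1,"z": 0,"wx": 0,"wy": 0,"wz": -0.95,"jaw": 100},
  {"x": 0,"y": 1,"z": 0,"wx": 0,"wy": 0,"wz": -0.95,"jaw": 100},
  {"x": -0.1,"y": 1,"z": 0,"wx": 0,"wy": 0,"wz": -0.95,"jaw": 100},
  {"x": -0.2,"y": 1,"z": 0,"wx": 0,"wy": 0,"wz": -0.95,"jaw": 100},
  {"x": -0.3,"y": 1,"z": 0,"wx": 0,"wy": 0,"wz": -0.92,"jaw": 100},
  {"x": -0.4,"y": 1,"z": 0,"wx": 0,"wy": 0,"wz": 0,"jaw": 100},
  {"x": -0.5,"y": 1,"z": 0,"wx": 0,"wy": 0,"wz": 0,"jaw": 100},
  {"x": -0.5,"y": 1,"z": 0,"wx": 0,"wy": 0,"wz": 0,"jaw": 100},
  {"x": -0.5,"y": 1,"z": 0,"wx": 0,"wy": 0,"wz": 0,"jaw": 100},
  {"x": -0.5,"y": 1,"z": 0,"wx": 0,"wy": 0,"wz": 0,"jaw": 100},
])

```text
time_s: 13.48
ee_pos: [0.4908, -0.0997, 0.2131]
eef_rot: [3.141, -0.001, 0.531]
force: [-0.4, 0.7, -0.5]
grip_width: 0.0938
```

```bash
python3 -c "
from h import *
go(.533,-.2655,.16,.53)"
```

```text
t 13.48 pos [ 0.4908 -0.0997  0.2131] rot [ 3.141e+00 -6.000e-04  5.308e-01] F [-0.4  0.7 -0.5] w 0.0938 q6 0.77
shift units now [-2.38  8.22  2.66] in target frame [-2.37  8.22  2.66] turn [ 0.01 -0.01  0.01]
```

Call:
carry_out([
  {"x": -0.3,"y": 0.9,"z": 0,"wx": 0,"wy": 0,"wz": 0,"jaw": 100},
  {"x": -0.3,"y": 1,"z": 0,"wx": 0,"wy": 0,"wz": 0,"jaw": 100},
  {"x": -0.3,"y": 1,"z": 0,"wx": 0,"wy": 0,"wz": 0,"jaw": 100},
  {"x": -0.3,"y": 1,"z": 0,"wx": 0,"wy": 0,"wz": 0,"jaw": 100},
  {"x": -0.3,"y": 1,"z": 0.4,"wx": 0,"wy": 0,"wz": 0,"jaw": 100},
  {"x": -0.3,"y": 1,"z": 0.6,"wx": 0,"wy": 0,"wz": 0,"jaw": 100},
  {"x": -0.3,"y": 1,"z": 0.8,"wx": 0,"wy": 0,"wz": 0,"jaw": 100},
  {"x": -0.2,"y": 0.8,"z": 0.9,"wx": 0,"wy": 0,"wz": 0,"jaw": 95},
  {"x": 0,"y": 0.3,"z": 0.9,"wx": 0,"wy": 0,"wz": 0,"jaw": 90},
  {"x": 0,"y": 0,"z": 0.9,"wx": 0,"wy": 0,"wz": 0,"jaw": 85},
  {"x": 0,"y": 0,"z": 0.6,"wx": 0,"wy": 0,"wz": 0,"jaw": 80},
  {"x": 0,"y": 0,"z": 0,"wx": 0,"wy": 0,"wz": 0,"jaw": 80},
])

```text
time_s: 14.48
ee_pos: [0.5313, -0.2593, 0.1083]
eef_rot: [-3.139, 0.002, 0.531]
force: [-0.0, 0.2, -0.4]
grip_width: 0.0752
```

```bash
cat > v.py <<'E'
import sys
from h import *
def view(x,y,yaw,z0,n,win,s=8):
    b=ctrl.camera('side');cv2.imwrite(f'pics/side{n}.png',b)
    o=ctrl.get_obs();p=o['ee_pos'];w=o['eef_rot'][2];g=o['grip_width']
    it=[(frame(x,y,yaw,z0),cart2(),(0,0,255)),(frame(p[0],p[1],w,p[2]),[rect(.016,g,0),rect(.016,g+.025,0)],(0,255,0))]
    overlay(b,'side',win,s,it,f'o{n}.png');crop(b,*win,s,f's{n}.png')
E
python3 -c "
from v import *
go(.533,-.2655,.0465,.53)
view(.533,-.2655,.53,.003,8,(130,205,270,360))"
```

```text
t 14.48 pos [ 0.5313 -0.2593  0.1083] rot [-3.1385e+00  1.8000e-03  5.3090e-01] F [-0.   0.2 -0.4] w 0.0752 q6 0.52
shift units now [-0.08  0.32  3.09] in target frame [-0.08  0.31  3.09] turn [-0.04  0.02  0.01]
```

View pics/o8.png

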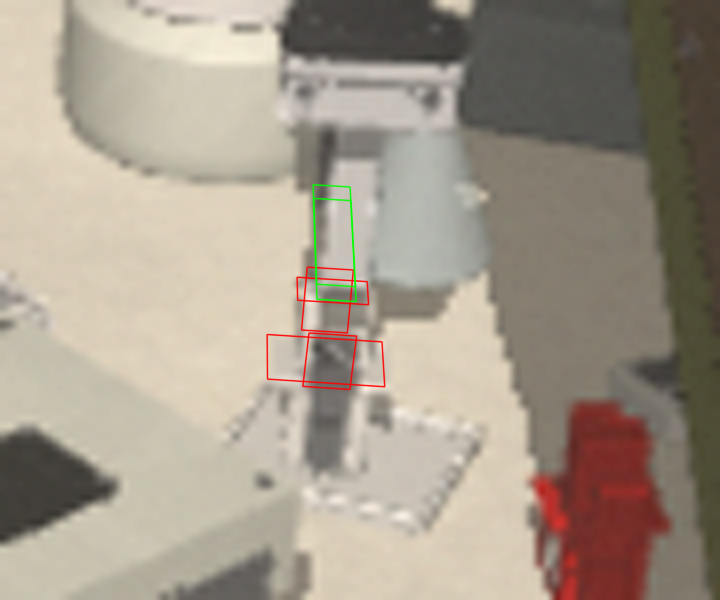

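View pics/s8.png

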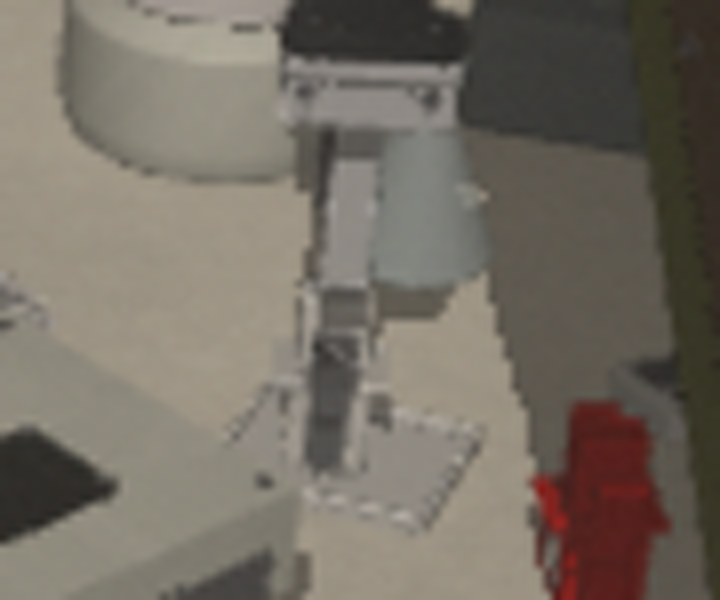

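Call:
carry_out([
  {"x": 0,"y": 0.15,"z": 0.2,"wx": 0.03,"wy": 0,"wz": 0,"jaw": 80},
  {"x": 0,"y": 0,"z": 0.0,"wx": 0,"wy": 0,"wz": 0,"jaw": 80},
  {"x": 0,"y": 0,"z": 0.0,"wx": 0,"wy": 0,"wz": 0,"jaw": 80},
])

```text
time_s: 14.78
ee_pos: [0.534, -0.2628, 0.1071]
eef_rot: [-3.14, -0.001, 0.531]
force: [-0.8, 0.5, 0.7]
grip_width: 0.075
```

```bash
python3 -c "
from v import *
view(.533,-.2655,.53,.003,9,(130,205,270,360))
go(.533,-.2655,.0465,.53)
"
```

```text
t 14.83 pos [ 0.5339 -0.2627  0.1071] rot [-3.1401e+00 -6.0000e-04  5.3090e-01] F [-0.   0.6  0.4] w 0.0751 q6 0.52
shift units now [-0.11  0.1   3.03] in target frame [-0.11  0.1   3.03] turn [-0.02 -0.01  0.01]
```

View pics/o9.png

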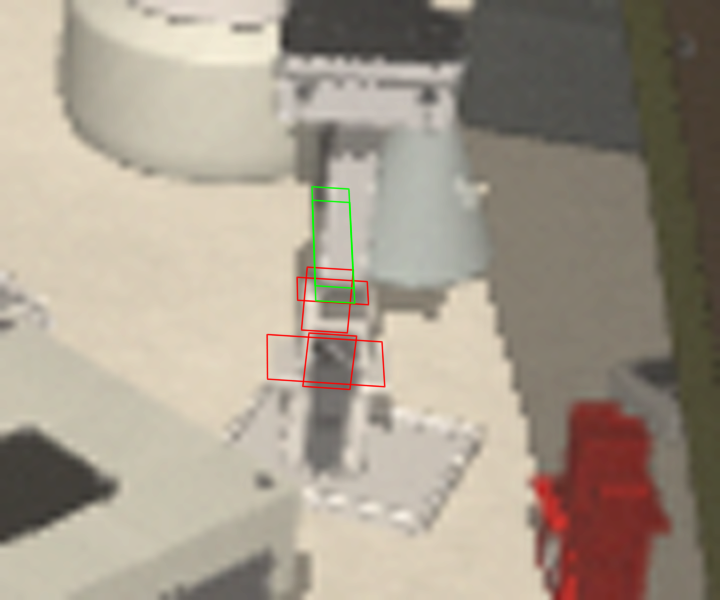

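Call:
carry_out([
  {"x": 0,"y": 0.05,"z": 0.6,"wx": 0.02,"wy": 0,"wz": 0,"jaw": 80},
  {"x": 0,"y": 0.05,"z": 0.8,"wx": 0,"wy": 0,"wz": 0,"jaw": 80},
  {"x": 0,"y": 0,"z": 0.8,"wx": 0,"wy": 0,"wz": 0,"jaw": 80},
  {"x": 0,"y": 0,"z": 0.5,"wx": 0,"wy": 0,"wz": 0,"jaw": 80},
  {"x": 0,"y": 0,"z": 0.15,"wx": 0,"wy": 0,"wz": 0,"jaw": 80},
  {"x": 0,"y": 0,"z": 0,"wx": 0,"wy": 0,"wz": 0,"jaw": 75},
])

```text
time_s: 15.33
ee_pos: [0.5342, -0.264, 0.0484]
eef_rot: [-3.136, 0.001, 0.531]
force: [0.7, 0.4, -0.4]
grip_width: 0.0721
```

```bash
python3 -c "
from v import *
view(.533,-.2655,.53,.003,10,(130,205,270,360))
tf();go(.533,-.2655,.0485,.53)
"
```

```text
tool F [ 0.4 -0.1  0.7] M [-0.01  0.04  0.05] w 0.071
t 15.38 pos [ 0.5346 -0.2642  0.0493] rot [-3.1375  0.      0.5308] F [ 0.3  0.3 -0.7] w 0.071 q6 0.52
shift units now [-0.1   0.02  0.04] in target frame [-0.1   0.02  0.04] turn [-0.05  0.    0.01]
```

View pics/s10.png

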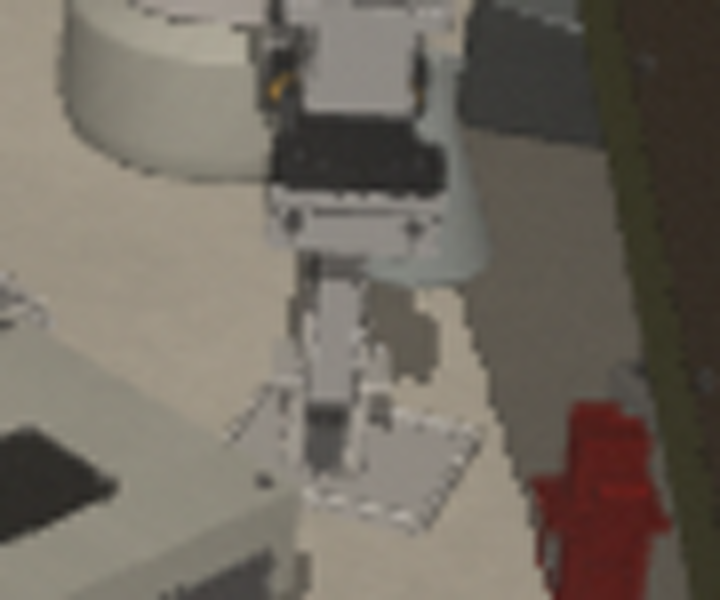

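Call:
carry_out([
  {"x": 0,"y": 0,"z": 0,"wx": -0.05,"wy": 0,"wz": 0,"jaw": 66},
  {"x": 0,"y": 0,"z": 0,"wx": 0,"wy": 0,"wz": 0,"jaw": 60},
  {"x": 0,"y": 0,"z": 0,"wx": 0,"wy": 0,"wz": 0,"jaw": 56},
  {"x": 0,"y": 0,"z": 0,"wx": 0,"wy": 0,"wz": 0,"jaw": 52},
], squeeze=10)

```text
time_s: 15.72
ee_pos: [0.5348, -0.2643, 0.0499]
eef_rot: [3.141, -0.001, 0.531]
force: [0.3, -0.4, 2.6]
grip_width: 0.0501
```

```bash
python3 -c "
from v import *
tf();go(.533,-.2655,.0485,.53)
"
```

```text
tool F [ 0.   0.5 -2.6] M [-0.02  0.06 -0.07] w 0.0501
t 15.72 pos [ 0.5348 -0.2643  0.0499] rot [ 3.1406e+00 -6.0000e-04  5.3090e-01] F [ 0.3 -0.4  2.6] w 0.0501 q6 0.52
shift units now [-0.11  0.    0.07] in target frame [-0.11  0.    0.07] turn [ 0.01 -0.01  0.01]
```

Call:
carry_out([
  {"x": 0,"y": 0,"z": 0,"wx": 0,"wy": 0,"wz": 0,"jaw": 45},
  {"x": 0,"y": 0,"z": 0,"wx": 0,"wy": 0,"wz": 0,"jaw": 38},
  {"x": 0,"y": 0,"z": 0,"wx": 0,"wy": 0,"wz": 0,"jaw": 30},
  {"x": 0,"y": 0,"z": 0,"wx": 0,"wy": 0,"wz": 0,"jaw": 30},
])

```text
time_s: 16.05
ee_pos: [0.5349, -0.2644, 0.0497]
eef_rot: [3.141, -0.001, 0.531]
force: [0.7, -0.1, 6.3]
grip_width: 0.0365
```

```bash
python3 -c "
from v import *
tf();go(.5421,-.0146,.19,-.2532)
"
```

```text
tool F [ 0.6  0.5 -6.3] M [-0.26  0.1  -0.03] w 0.0365
t 16.05 pos [ 0.5349 -0.2644  0.0497] rot [ 3.1405e+00 -6.0000e-04  5.3070e-01] F [ 0.7 -0.1  6.3] w 0.0365 q6 0.52
shift units now [  6.64 -10.58  -7.02] in target frame [ -2.78 -12.18  -7.01] turn [ 0.01 -0.01  9.8 ]
```

Call:
carry_out([
  {"x": 0,"y": 0,"z": -0.1,"wx": 0,"wy": 0,"wz": 0,"jaw": 30},
  {"x": 0,"y": 0,"z": -0.3,"wx": 0,"wy": 0,"wz": 0,"jaw": 30},
  {"x": 0,"y": 0,"z": -0.6,"wx": 0,"wy": 0,"wz": 0,"jaw": 30},
  {"x": 0,"y": 0,"z": -0.8,"wx": 0,"wy": 0,"wz": 0,"jaw": 30},
  {"x": 0,"y": 0,"z": -0.8,"wx": 0,"wy": 0,"wz": 0,"jaw": 30},
  {"x": 0,"y": 0,"z": -0.8,"wx": 0,"wy": 0,"wz": 0,"jaw": 30},
  {"x": 0,"y": 0,"z": -0.8,"wx": 0,"wy": 0,"wz": 0,"jaw": 30},
  {"x": 0,"y": 0,"z": -0.8,"wx": 0,"wy": 0,"wz": 0,"jaw": 30},
  {"x": 0,"y": 0,"z": -0.8,"wx": 0,"wy": 0,"wz": 0,"jaw": 30},
  {"x": 0,"y": 0,"z": -0.8,"wx": 0,"wy": 0,"wz": 0,"jaw": 30},
  {"x": 0,"y": 0,"z": -0.4,"wx": 0,"wy": 0,"wz": 0,"jaw": 30},
  {"x": 0,"y": 0,"z": 0,"wx": 0,"wy": 0,"wz": 0,"jaw": 30},
])

```text
time_s: 17.05
ee_pos: [0.535, -0.2644, 0.1916]
eef_rot: [3.139, -0.002, 0.531]
force: [1.0, 0.7, -0.2]
grip_width: 0.036
```

```bash
python3 -c "
from v import *
b=ctrl.camera('side');cv2.imwrite('pics/side11.png',b);crop(b,90,210,220,370,5,'s11.png')
tf();go(.5421,-.0146,.19,-.2532)
"
```

```text
tool F [-0.4  0.4  1.7] M [-0.06  0.01 -0.04] w 0.0361
t 17.1 pos [ 0.5346 -0.2643  0.19  ] rot [ 3.1405e+00 -7.0000e-04  5.3080e-01] F [-0.1 -0.6 -1.7] w 0.0361 q6 0.52
shift units now [ 6.640e+00 -1.058e+01 -1.000e-02] in target frame [ -2.76 -12.18  -0.  ] turn [ 0.01 -0.01  9.8 ]
```

View pics/s11.png

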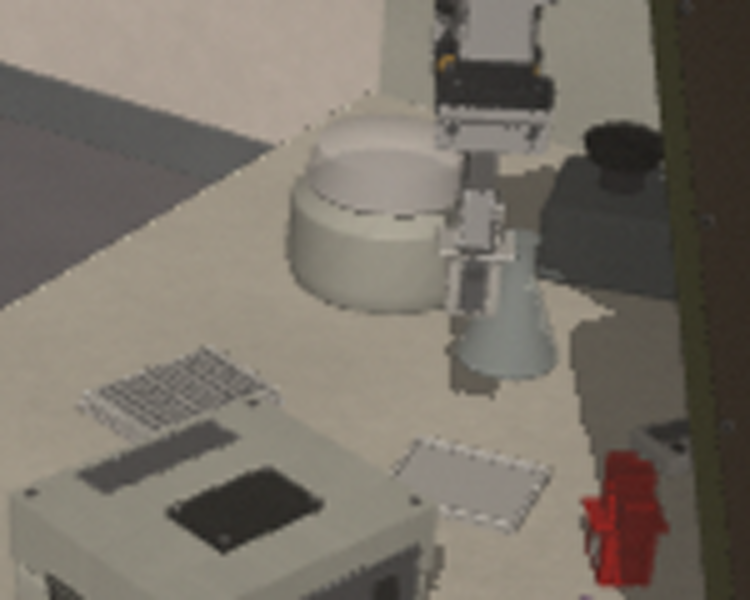

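Call:
carry_out([
  {"x": 0.5,"y": -0.8,"z": 0,"wx": 0,"wy": 0,"wz": 0.98,"jaw": 30},
  {"x": 0.45,"y": -0.9,"z": 0,"wx": 0,"wy": 0,"wz": 0.98,"jaw": 30},
  {"x": 0.4,"y": -0.9,"z": 0,"wx": 0,"wy": 0,"wz": 0.98,"jaw": 30},
  {"x": 0.3,"y": -0.95,"z": 0,"wx": 0,"wy": 0,"wz": 0.98,"jaw": 30},
  {"x": 0.25,"y": -0.95,"z": 0,"wx": 0,"wy": 0,"wz": 0.98,"jaw": 30},
  {"x": 0.15,"y": -1,"z": 0,"wx": 0,"wy": 0,"wz": 0.98,"jaw": 30},
  {"x": 0.1,"y": -1,"z": 0,"wx": 0,"wy": 0,"wz": 0.98,"jaw": 30},
  {"x": 0,"y": -1,"z": 0,"wx": 0,"wy": 0,"wz": 0.98,"jaw": 30},
  {"x": -0.1,"y": -1,"z": 0,"wx": 0,"wy": 0,"wz": 0.98,"jaw": 30},
  {"x": -0.15,"y": -0.8,"z": 0,"wx": 0,"wy": 0,"wz": 0.98,"jaw": 30},
  {"x": 0,"y": 0,"z": 0,"wx": 0,"wy": 0,"wz": 0,"jaw": 30},
  {"x": 0,"y": 0,"z": 0,"wx": 0,"wy": 0,"wz": 0,"jaw": 30},
])

```text
time_s: 18.1
ee_pos: [0.5379, -0.0689, 0.1885]
eef_rot: [3.141, 0.001, -0.25]
force: [0.2, -0.6, -1.1]
grip_width: 0.036
```

```bash
python3 -c "
from v import *
tf();go(.5421,-.0146,.17,-.2532)
"
```

```text
tool F [0.3 0.6 1.1] M [ 0.01 -0.03  0.01] w 0.036
t 18.1 pos [ 0.5379 -0.0689  0.1885] rot [ 3.1414e+00  1.3000e-03 -2.5010e-01] F [ 0.2 -0.6 -1.1] w 0.036 q6 1.63
shift units now [-0.47 -2.68  0.92] in target frame [-0.48 -2.68  0.92] turn [0.   0.02 0.04]
```

Call:
carry_out([
  {"x": -0.1,"y": -0.7,"z": 0,"wx": 0,"wy": 0,"wz": 0.04,"jaw": 30},
  {"x": -0.2,"y": -0.9,"z": -0.3,"wx": 0,"wy": 0,"wz": 0,"jaw": 30},
  {"x": -0.18,"y": -0.7,"z": -0.3,"wx": 0,"wy": 0,"wz": 0,"jaw": 30},
  {"x": 0,"y": -0.38,"z": 0,"wx": 0,"wy": 0,"wz": 0,"jaw": 30},
  {"x": 0,"y": 0,"z": 0,"wx": 0,"wy": 0,"wz": 0,"jaw": 30},
  {"x": 0,"y": 0,"z": 0,"wx": 0,"wy": 0,"wz": 0,"jaw": 30},
])

```text
time_s: 18.6
ee_pos: [0.5424, -0.0157, 0.2006]
eef_rot: [3.141, 0.001, -0.255]
force: [-0.1, -0.6, -1.0]
grip_width: 0.0359
```

```bash
python3 -c "
from v import *
b=ctrl.camera('side');cv2.imwrite('pics/side12.png',b)
tf();go(.5416,-.0145,.2003,-.2532)
a=cv2.imread('pics/side4.png');W=(120,200,235,315)
crop(a,*W,5,'x1.png');crop(b,*W,5,'x2.png')
cv2.imwrite('pics/x.png',np.hstack([cv2.imread('pics/x1.png'),cv2.imread('pics/x2.png')]))
"
```

```text
tool F [0.  0.6 1.1] M [ 0.05 -0.02  0.05] w 0.0362
t 18.65 pos [ 0.5424 -0.0159  0.2006] rot [ 3.1413e+00  8.0000e-04 -2.5620e-01] F [-0.1 -0.6 -1.1] w 0.0362 q6 1.73
shift units now [-0.06 -0.06  0.02] in target frame [-0.06 -0.06  0.02] turn [ 0.    0.01 -0.04]
```

View pics/x.png

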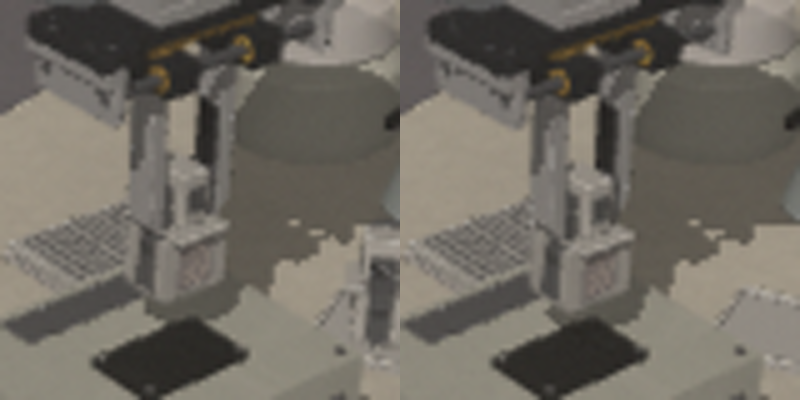

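```bash
python3 -c "
from v import *
a=cv2.imread('pics/side4.png',0);b=cv2.imread('pics/side12.png',0)
S=8
A=cv2.resize(a,None,fx=S,fy=S,interpolation=cv2.INTER_CUBIC);B=cv2.resize(b,None,fx=S,fy=S,interpolation=cv2.INTER_CUBIC)
def m(r0,r1,c0,c1):
    t=A[r0*S:r1*S,c0*S:c1*S];p=5*S
    R_=cv2.matchTemplate(B[r0*S-p:r1*S+p,c0*S-p:c1*S+p],t,cv2.TM_CCOEFF_NORMED);_,v,_,l=cv2.minMaxLoc(R_)
    return ((l[0]-p)/S,(l[1]-p)/S,round(v,3))
# windows in full pixels: crop/5 + (120,235)
print('gripper',m(122,145,240,290),'fingers',m(135,160,258,284))
print('cart body',m(164,182,262,283),m(164,182,268,283),m(160,182,258,284))
p0=np.array([.542,-.015,.2]);c,s=np.cos(-.253),np.sin(-.253)
for n,d in (('x',(c,s,0)),('y',(-s,c,0)),('z',(0,0,1))):
    q=np.array(proj('side',p0+np.array(d)*.001))-np.array(proj('side',p0));print(n,'per mm col,row',q[::-1].round(3))
"
```

```text
gripper (0.0, 0.5, 0.984) fingers (0.0, 0.875, 0.945)
cart body (1.0, 1.875, 0.925) (1.0, 2.0, 0.961) (1.0, 1.75, 0.84)
x per mm col,row [-0.23  -0.134]
y per mm col,row [-0.256  0.104]
z per mm col,row [ 0.015 -0.3  ]
```

```bash
cat > w.py <<'E'
from v import *
def body(): return cart2()+[rect(.034,.048,0),rect(.050,.038,.0415)]
out=[]
for im,p,yaw,off in (('side4',(.5416,-.0145,.2003),-.2533,.0435),('side12',(.5424,-.0159,.2006),-.2562,.0469)):
    b=cv2.imread(f'pics/{im}.png')
    it=[(frame(p[0],p[1],yaw,p[2]-off),body(),(0,0,255)),(frame(p[0],p[1],yaw,p[2]),[rect(.016,.037,0),rect(.016,.062,0)],(0,255,0))]
    overlay(b,'side',(140,190,250,300),8,it,'t.png');out.append(cv2.imread('pics/t.png'))
cv2.imwrite('pics/w.png',np.hstack(out))
E
python3 w.py
```

```text
(no output)
```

View pics/w.png

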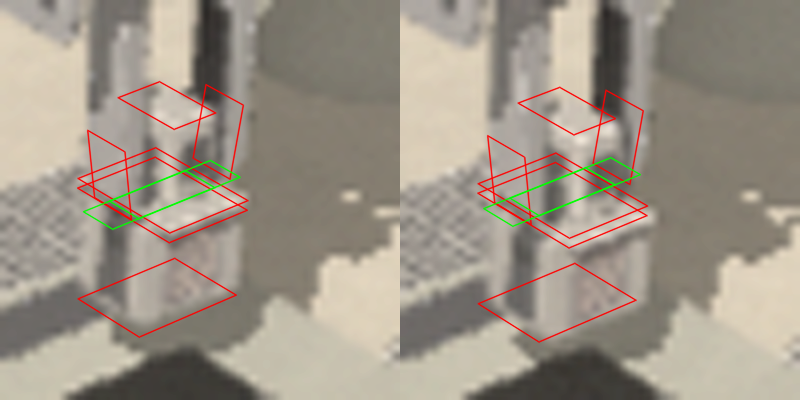

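```bash
python3 -c "
from v import *
go(.5448,-.0153,.160,-.2532)
a=ctrl.camera('top');cv2.imwrite('pics/top13.png',a)
it=[(frame(.453,.307,0,.003),cart2(),(0,0,255)),(frame(.456,.307,0,.003),cart2()[:1],(0,255,0))]
overlay(a,'top',(200,255,135,190),10,it,'o13.png')
"
```

```text
t 18.65 pos [ 0.5424 -0.0159  0.2006] rot [ 3.1413e+00  8.0000e-04 -2.5620e-01] F [-0.1 -0.6 -1.1] w 0.0362 q6 1.73
shift units now [ 0.11 -0.06  2.03] in target frame [ 0.11 -0.06  2.03] turn [ 0.    0.01 -0.04]
```

View pics/o13.png

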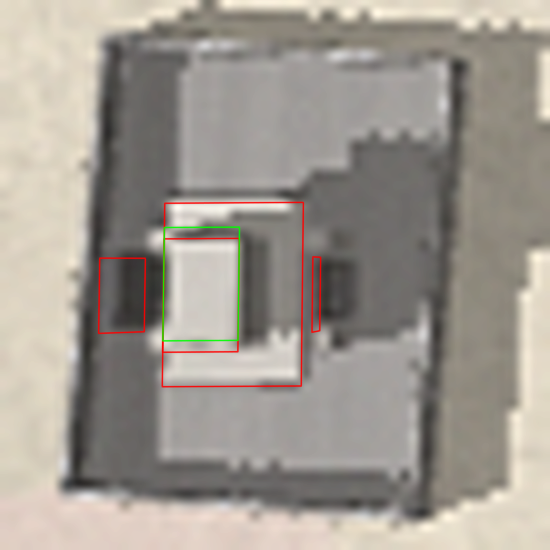

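Call:
carry_out([
  {"x": 0.09,"y": -0.06,"z": 0.3,"wx": 0,"wy": 0,"wz": -0.04,"jaw": 30},
  {"x": 0,"y": 0,"z": 0.6,"wx": 0,"wy": 0,"wz": 0,"jaw": 30},
  {"x": 0,"y": 0,"z": 0.6,"wx": 0,"wy": 0,"wz": 0,"jaw": 30},
  {"x": 0,"y": 0,"z": 0.4,"wx": 0,"wy": 0,"wz": 0,"jaw": 30},
  {"x": 0,"y": 0,"z": 0.1,"wx": 0,"wy": 0,"wz": 0,"jaw": 30},
  {"x": 0,"y": 0,"z": 0,"wx": 0,"wy": 0,"wz": 0,"jaw": 30},
])

```text
time_s: 19.2
ee_pos: [0.5444, -0.0145, 0.1606]
eef_rot: [3.141, 0.001, -0.253]
force: [0.2, -0.4, -1.1]
grip_width: 0.0362
```

```bash
python3 -c "
from v import *
b=ctrl.camera('side');cv2.imwrite('pics/side14.png',b);crop(b,140,215,230,320,8,'s14.png')
tf();go(.5444,-.0151,.155,-.2532)
"
```

```text
tool F [0.5 0.  0.5] M [ 0.08 -0.06 -0.02] w 0.0366
t 19.25 pos [ 0.5446 -0.0145  0.1613] rot [-3.1416e+00  1.0000e-04 -2.5340e-01] F [ 0.5 -0.1 -0.5] w 0.0366 q6 1.73
shift units now [-0.    0.03  0.31] in target frame [-0.    0.03  0.31] turn [-0.  0. -0.]
```

View pics/s14.png

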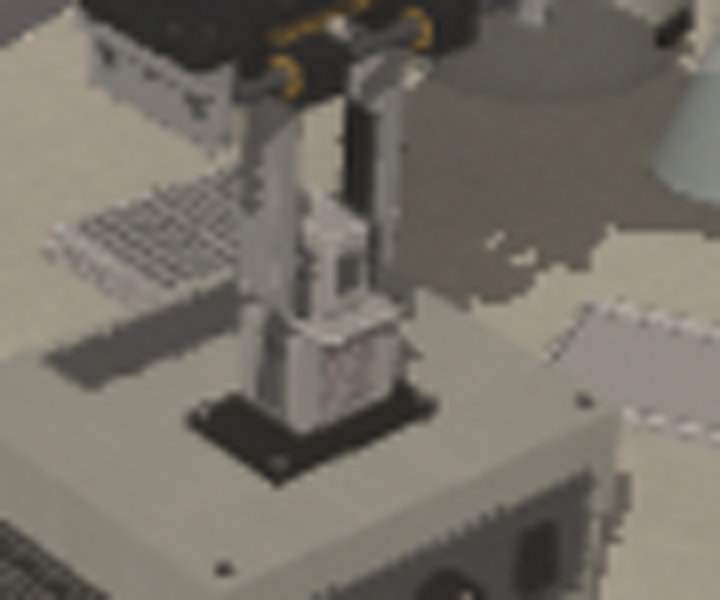

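Call:
carry_out([
  {"x": 0,"y": 0.02,"z": 0.1,"wx": 0,"wy": 0,"wz": 0,"jaw": 30},
  {"x": 0,"y": 0,"z": 0.1,"wx": 0,"wy": 0,"wz": 0,"jaw": 30},
  {"x": 0,"y": 0,"z": 0.06,"wx": 0,"wy": 0,"wz": 0,"jaw": 30},
  {"x": 0,"y": 0,"z": 0.0,"wx": 0,"wy": 0,"wz": 0,"jaw": 30},
])

```text
time_s: 19.58
ee_pos: [0.5444, -0.0147, 0.156]
eef_rot: [-3.142, 0.0, -0.253]
force: [-0.6, 0.9, -1.0]
grip_width: 0.0361
```

```bash
python3 -c "
from v import *
tf();go(.5444,-.0151,.150,-.2532)
"
```

```text
tool F [-0.8 -0.8  1. ] M [ 0.07 -0.01  0.  ] w 0.0361
t 19.58 pos [ 0.5444 -0.0147  0.156 ] rot [-3.1416  0.     -0.2532] F [-0.6  0.9 -1. ] w 0.0361 q6 1.73
shift units now [0.   0.02 0.3 ] in target frame [0.   0.02 0.3 ] turn [-0.  0.  0.]
```

Call:
carry_out([
  {"x": 0,"y": 0,"z": 0.06,"wx": 0,"wy": 0,"wz": 0,"jaw": 30},
  {"x": 0,"y": 0,"z": 0.06,"wx": 0,"wy": 0,"wz": 0,"jaw": 30},
  {"x": 0,"y": 0,"z": 0.0,"wx": 0,"wy": 0,"wz": 0,"jaw": 30},
])

```text
time_s: 19.83
ee_pos: [0.5444, -0.0147, 0.1535]
eef_rot: [3.142, 0.0, -0.253]
force: [-0.5, 0.0, -0.5]
grip_width: 0.0364
```

```bash
python3 -c "
from v import *
tf();go(.5444,-.0151,.150,-.2532)
"
```

```text
tool F [-0.5  0.1  0.5] M [0.06 0.03 0.05] w 0.0364
t 19.83 pos [ 0.5444 -0.0147  0.1535] rot [ 3.1415e+00  2.0000e-04 -2.5310e-01] F [-0.5  0.  -0.5] w 0.0364 q6 1.73
shift units now [0.01 0.02 0.17] in target frame [0.01 0.02 0.17] turn [0. 0. 0.]
```

Call:
carry_out([
  {"x": 0,"y": 0,"z": 0.08,"wx": 0,"wy": 0,"wz": 0,"jaw": 30},
  {"x": 0,"y": 0,"z": 0.08,"wx": 0,"wy": 0,"wz": 0,"jaw": 30},
  {"x": 0,"y": 0,"z": 0.08,"wx": 0,"wy": 0,"wz": 0,"jaw": 30},
])

```text
time_s: 20.08
ee_pos: [0.5446, -0.0147, 0.1488]
eef_rot: [-3.142, -0.0, -0.253]
force: [1.0, -0.5, 0.1]
grip_width: 0.0361
```

```bash
python3 -c "
from v import *
tf();go(.5444,-.0151,.150,-.2532)
"
```

```text
tool F [ 1.1  0.3 -0.1] M [0.01 0.21 0.03] w 0.0361
t 20.08 pos [ 0.5446 -0.0147  0.1488] rot [-3.1416e+00 -3.0000e-04 -2.5320e-01] F [ 1.  -0.5  0.1] w 0.0361 q6 1.73
shift units now [-0.    0.02 -0.06] in target frame [-0.    0.02 -0.06] turn [-0. -0.  0.]
```

Call:
carry_out([
  {"x": 0.02,"y": 0,"z": 0.08,"wx": 0,"wy": 0,"wz": 0,"jaw": 30},
  {"x": 0,"y": 0,"z": 0.08,"wx": 0,"wy": 0,"wz": 0,"jaw": 30},
  {"x": 0,"y": 0,"z": 0.08,"wx": 0,"wy": 0,"wz": 0,"jaw": 30},
])

```text
time_s: 20.33
ee_pos: [0.5448, -0.0148, 0.1438]
eef_rot: [3.142, 0.0, -0.253]
force: [0.3, -0.2, -1.4]
grip_width: 0.0361
```

```bash
python3 -c "
from v import *
tf();go(.5448,-.0151,.125,-.2532)
"
```

```text
tool F [0.3 0.1 1.4] M [ 0.02  0.07 -0.03] w 0.0361
t 20.33 pos [ 0.5448 -0.0148  0.1438] rot [ 3.1415e+00  3.0000e-04 -2.5330e-01] F [ 0.3 -0.2 -1.4] w 0.0361 q6 1.73
shift units now [0.01 0.01 0.94] in target frame [0.01 0.01 0.94] turn [ 0.  0. -0.]
```

Call:
carry_out([
  {"x": 0,"y": 0,"z": 0.12,"wx": 0,"wy": 0,"wz": 0,"jaw": 30},
  {"x": 0,"y": 0,"z": 0.12,"wx": 0,"wy": 0,"wz": 0,"jaw": 30},
  {"x": 0,"y": 0,"z": 0.12,"wx": 0,"wy": 0,"wz": 0,"jaw": 30},
  {"x": 0,"y": 0,"z": 0.12,"wx": 0,"wy": 0,"wz": 0,"jaw": 30},
])

```text
time_s: 20.67
ee_pos: [0.5448, -0.0148, 0.1342]
eef_rot: [-3.142, 0.0, -0.253]
force: [0.6, 0.2, -0.9]
grip_width: 0.0365
```

```bash
python3 -c "
from v import *
tf();go(.5448,-.0151,.125,-.2532)
"
```

```text
tool F [ 0.5 -0.3  0.9] M [ 0.06  0.08 -0.  ] w 0.0365
t 20.67 pos [ 0.5448 -0.0148  0.1342] rot [-3.1416e+00  1.0000e-04 -2.5320e-01] F [ 0.6  0.2 -0.9] w 0.0365 q6 1.73
shift units now [0.   0.02 0.46] in target frame [0.   0.02 0.46] turn [-0.  0. -0.]
```

Call:
carry_out([
  {"x": 0,"y": 0,"z": 0.12,"wx": 0,"wy": 0,"wz": 0,"jaw": 30},
  {"x": 0,"y": 0,"z": 0.12,"wx": 0,"wy": 0,"wz": 0,"jaw": 30},
  {"x": 0,"y": 0,"z": 0.12,"wx": 0,"wy": 0,"wz": 0,"jaw": 30},
  {"x": 0,"y": 0,"z": 0.1,"wx": 0,"wy": 0,"wz": 0,"jaw": 30},
  {"x": 0,"y": 0,"z": 0.05,"wx": 0,"wy": 0,"wz": 0,"jaw": 30},
  {"x": 0,"y": 0,"z": 0,"wx": 0,"wy": 0,"wz": 0,"jaw": 30},
])

```text
time_s: 21.17
ee_pos: [0.5448, -0.0148, 0.124]
eef_rot: [3.142, 0.0, -0.253]
force: [0.6, -0.4, -1.1]
grip_width: 0.0362
```

```bash
python3 -c "
from v import *
tf();go(.5448,-.0151,.122,-.2532)
"
```

```text
tool F [0.6 0.3 1.1] M [ 0.03  0.13 -0.01] w 0.0362
t 21.17 pos [ 0.5448 -0.0148  0.124 ] rot [ 3.1416e+00  3.0000e-04 -2.5320e-01] F [ 0.6 -0.4 -1.1] w 0.0362 q6 1.73
shift units now [0.01 0.02 0.1 ] in target frame [0.01 0.02 0.1 ] turn [ 0.  0. -0.]
```

Call:
carry_out([
  {"x": 0,"y": 0,"z": 0.06,"wx": 0,"wy": 0,"wz": 0,"jaw": 30},
  {"x": 0,"y": 0,"z": 0.06,"wx": 0,"wy": 0,"wz": 0,"jaw": 30},
  {"x": 0,"y": 0,"z": 0.03,"wx": 0,"wy": 0,"wz": 0,"jaw": 30},
  {"x": 0,"y": 0,"z": 0,"wx": 0,"wy": 0,"wz": 0,"jaw": 30},
])

```text
time_s: 21.5
ee_pos: [0.5449, -0.0148, 0.1212]
eef_rot: [-3.142, -0.0, -0.253]
force: [-0.8, -0.4, 0.0]
grip_width: 0.0358
```

```bash
python3 -c "
from v import *
tf();go(.5448,-.0151,.122,-.2532)
"
```

```text
tool F [-0.7  0.6 -0. ] M [ 0.09  0.04 -0.03] w 0.0358
t 21.5 pos [ 0.5449 -0.0148  0.1212] rot [-3.1416e+00 -1.0000e-04 -2.5320e-01] F [-0.8 -0.4  0. ] w 0.0358 q6 1.73
shift units now [ 0.    0.02 -0.04] in target frame [ 0.    0.02 -0.04] turn [-0. -0.  0.]
```

Call:
carry_out([
  {"x": 0,"y": 0,"z": 0,"wx": 0,"wy": 0,"wz": 0,"jaw": 45},
  {"x": 0,"y": 0,"z": 0,"wx": 0,"wy": 0,"wz": 0,"jaw": 55},
  {"x": 0,"y": 0,"z": 0,"wx": 0,"wy": 0,"wz": 0,"jaw": 65},
  {"x": 0,"y": 0,"z": 0,"wx": 0,"wy": 0,"wz": 0,"jaw": 75},
  {"x": 0,"y": 0,"z": 0,"wx": 0,"wy": 0,"wz": 0,"jaw": 80},
  {"x": 0,"y": 0,"z": -0.2,"wx": 0,"wy": 0,"wz": 0,"jaw": 80},
  {"x": 0,"y": 0,"z": -0.6,"wx": 0,"wy": 0,"wz": 0,"jaw": 80},
  {"x": 0,"y": 0,"z": -0.8,"wx": 0,"wy": 0,"wz": 0,"jaw": 80},
  {"x": 0,"y": 0,"z": -0.7,"wx": 0,"wy": 0,"wz": 0,"jaw": 80},
  {"x": 0,"y": 0,"z": -0.4,"wx": 0,"wy": 0,"wz": 0,"jaw": 80},
])

```text
time_s: 22.33
ee_pos: [0.5453, -0.0148, 0.1771]
eef_rot: [-3.141, -0.002, -0.253]
force: [0.4, 0.4, -0.5]
grip_width: 0.0751
```

```bash
python3 -c "
from v import *
b=ctrl.camera('side');cv2.imwrite('pics/side15.png',b);crop(b,140,215,230,320,8,'s15.png')
tf();go(.5428,-.0148,.165,-.2532)
"
```

```text
tool F [ 0.7  0.3 -0.6] M [0.02 0.02 0.04] w 0.0752
t 22.38 pos [ 0.5456 -0.0148  0.178 ] rot [-3.141  -0.0034 -0.2531] F [ 0.6 -0.5  0.6] w 0.0752 q6 1.73
shift units now [-0.14  0.03  0.65] in target frame [-0.14  0.03  0.65] turn [-0.01 -0.04  0.  ]
```

View pics/s15.png

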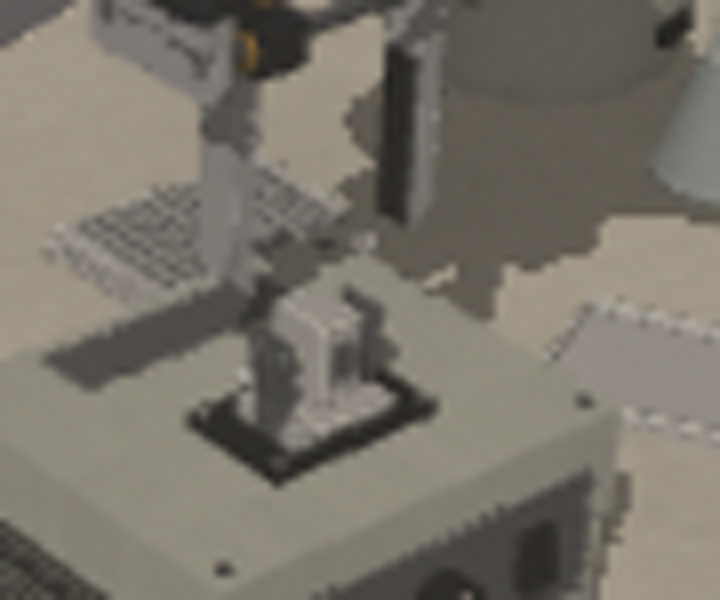

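Call:
carry_out([
  {"x": -0.12,"y": 0.01,"z": 0,"wx": 0,"wy": 0,"wz": 0,"jaw": 50},
  {"x": 0,"y": 0,"z": 0,"wx": 0,"wy": 0,"wz": 0,"jaw": 30},
  {"x": 0,"y": 0,"z": 0.1,"wx": 0,"wy": 0,"wz": 0,"jaw": 10},
  {"x": 0,"y": 0,"z": 0.2,"wx": 0,"wy": 0,"wz": 0,"jaw": 0},
  {"x": 0,"y": 0,"z": 0.2,"wx": 0,"wy": 0,"wz": 0,"jaw": 0},
  {"x": 0,"y": 0,"z": 0.2,"wx": 0,"wy": 0,"wz": 0,"jaw": 0},
  {"x": 0,"y": 0,"z": 0.1,"wx": 0,"wy": 0,"wz": 0,"jaw": 0},
  {"x": 0,"y": 0,"z": 0.0,"wx": 0,"wy": 0,"wz": 0,"jaw": 0},
])

```text
time_s: 23.05
ee_pos: [0.5422, -0.0143, 0.1584]
eef_rot: [3.141, 0.001, -0.253]
force: [-0.2, -0.3, -0.1]
grip_width: 0.0255
```

```bash
python3 -c "
from v import *
b=ctrl.camera('side');cv2.imwrite('pics/side16.png',b);crop(b,140,215,230,320,8,'s16.png')
tf();go(.5428,-.0148,.155,-.2532)
"
```

```text
tool F [-0.1  0.1 -0.3] M [ 0.02 -0.02 -0.  ] w 0.0214
t 23.1 pos [ 0.5423 -0.0144  0.1589] rot [ 3.1415e+00  6.0000e-04 -2.5320e-01] F [-0.1 -0.1  0.3] w 0.0214 q6 1.73
shift units now [0.03 0.01 0.19] in target frame [0.03 0.01 0.19] turn [ 0.    0.01 -0.  ]
```

View pics/s16.png

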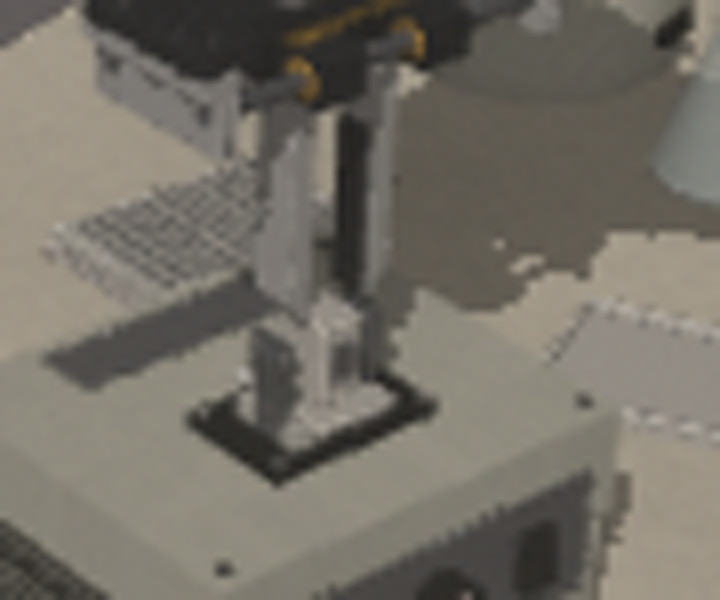

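Call:
carry_out([
  {"x": 0,"y": 0,"z": 0,"wx": 0,"wy": 0,"wz": 0,"jaw": 0},
  {"x": 0,"y": 0,"z": 0,"wx": 0,"wy": 0,"wz": 0,"jaw": 0},
  {"x": 0,"y": 0,"z": 0,"wx": 0,"wy": 0,"wz": 0,"jaw": 0},
  {"x": 0,"y": 0,"z": 0,"wx": 0,"wy": 0,"wz": 0,"jaw": 0},
])

```text
time_s: 23.43
ee_pos: [0.5425, -0.0143, 0.1594]
eef_rot: [-3.141, -0.0, -0.253]
force: [0.2, -0.8, -0.6]
grip_width: 0.0003
```

```bash
python3 -c "
from v import *
b=ctrl.camera('side');cv2.imwrite('pics/side17.png',b);crop(b,140,215,230,320,8,'s17.png')
tf();go(.5428,-.0148,.155,-.2532)
"
```

```text
tool F [ 0.7 -0.1 -0. ] M [ 0.05 -0.   -0.03] w 0.0005
t 23.48 pos [ 0.5425 -0.0144  0.1594] rot [-3.1416e+00 -3.0000e-04 -2.5320e-01] F [ 0.7 -0.1  0. ] w 0.0005 q6 1.73
shift units now [0.02 0.02 0.22] in target frame [0.02 0.02 0.22] turn [-0. -0.  0.]
```

View pics/s17.png

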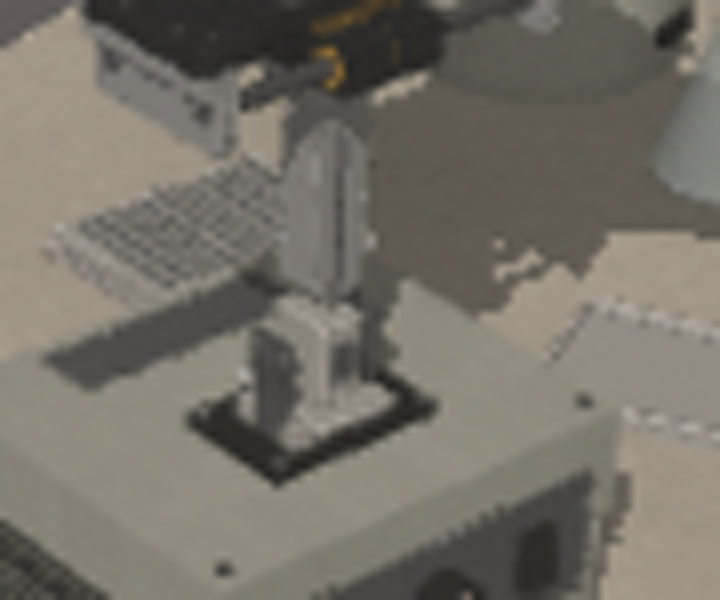

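Call:
carry_out([
  {"x": 0.05,"y": 0,"z": 0.06,"wx": 0,"wy": 0,"wz": 0,"jaw": 0},
  {"x": 0,"y": 0,"z": 0.06,"wx": 0,"wy": 0,"wz": 0,"jaw": 0},
  {"x": 0,"y": 0,"z": 0.06,"wx": 0,"wy": 0,"wz": 0,"jaw": 0},
  {"x": 0,"y": 0,"z": 0.06,"wx": 0,"wy": 0,"wz": 0,"jaw": 0},
  {"x": 0,"y": 0,"z": 0,"wx": 0,"wy": 0,"wz": 0,"jaw": 0},
])

```text
time_s: 23.9
ee_pos: [0.5436, -0.0146, 0.1547]
eef_rot: [-3.141, -0.001, -0.253]
force: [-0.3, -0.4, 3.1]
grip_width: 0.0005
```

```bash
python3 -c "
from v import *
tf();go(.5428,-.0148,.150,-.2532)
"
```

```text
tool F [-0.1  0.5 -3.1] M [ 0.   -0.07  0.01] w 0.0005
t 23.9 pos [ 0.5436 -0.0146  0.1547] rot [-3.1415e+00 -7.0000e-04 -2.5320e-01] F [-0.3 -0.4  3.1] w 0.0005 q6 1.73
shift units now [-0.04  0.02  0.23] in target frame [-0.04  0.02  0.23] turn [-0.   -0.01  0.  ]
```

Call:
carry_out([
  {"x": 0,"y": 0,"z": 0.06,"wx": 0,"wy": 0,"wz": 0,"jaw": 0},
  {"x": 0,"y": 0,"z": 0.06,"wx": 0,"wy": 0,"wz": 0,"jaw": 0},
  {"x": 0,"y": 0,"z": 0,"wx": 0,"wy": 0,"wz": 0,"jaw": 0},
])

```text
time_s: 24.15
ee_pos: [0.5438, -0.0147, 0.1526]
eef_rot: [-3.141, -0.001, -0.253]
force: [-0.5, -0.3, 5.9]
grip_width: 0.0002
```

Call:
carry_out([
  {"x": 0,"y": 0,"z": 0.05,"wx": 0,"wy": 0,"wz": 0,"jaw": 0},
  {"x": 0,"y": 0,"z": 0.05,"wx": 0,"wy": 0,"wz": 0,"jaw": 0},
  {"x": 0,"y": 0,"z": 0,"wx": 0,"wy": 0,"wz": 0,"jaw": 0},
])

```text
time_s: 24.4
ee_pos: [0.544, -0.0147, 0.1511]
eef_rot: [-3.141, -0.002, -0.253]
force: [-1.2, -0.1, 10.2]
grip_width: 0.0007
```

```bash
python3 -c "
from v import *
tf();go(.5428,-.0148,.150,-.2532)
"
```

```text
tool F [ -1.2   0.4 -10.2] M [-0.05 -0.31 -0.02] w 0.0007
t 24.4 pos [ 0.544  -0.0147  0.1511] rot [-3.1413e+00 -2.1000e-03 -2.5320e-01] F [-1.2 -0.1 10.2] w 0.0007 q6 1.73
shift units now [-0.06  0.02  0.06] in target frame [-0.06  0.02  0.06] turn [-0.   -0.03 -0.  ]
```

Call:
carry_out([
  {"x": 0,"y": 0,"z": 0.04,"wx": 0,"wy": 0,"wz": 0,"jaw": 0},
  {"x": 0,"y": 0,"z": 0.02,"wx": 0,"wy": 0,"wz": 0,"jaw": 0},
  {"x": 0,"y": 0,"z": 0,"wx": 0,"wy": 0,"wz": 0,"jaw": 0},
])

```text
time_s: 24.65
ee_pos: [0.5441, -0.0147, 0.1502]
eef_rot: [-3.141, -0.002, -0.253]
force: [-1.9, 1.2, 13.0]
grip_width: 0.0003
```

```bash
python3 -c "
from v import *
tf();go(.5428,-.0148,.150,-.2532)
"
```

```text
tool F [ -2.1  -0.7 -13.1] M [-0.03 -0.42  0.06] w 0.0003
t 24.65 pos [ 0.5441 -0.0147  0.1502] rot [-3.1411e+00 -2.4000e-03 -2.5320e-01] F [-1.9  1.2 13. ] w 0.0003 q6 1.73
shift units now [-0.06  0.02  0.01] in target frame [-0.06  0.02  0.01] turn [-0.01 -0.03 -0.  ]
```

Call:
carry_out([
  {"x": 0,"y": 0,"z": 0.03,"wx": 0,"wy": 0,"wz": 0,"jaw": 0},
  {"x": 0,"y": 0,"z": 0,"wx": 0,"wy": 0,"wz": 0,"jaw": 0},
])

```text
time_s: 24.82
ee_pos: [0.5441, -0.0147, 0.1497]
eef_rot: [-3.141, -0.003, -0.253]
force: [-1.9, 0.7, 14.3]
grip_width: 0.0004
```

Call:
carry_out([
  {"x": 0,"y": 0,"z": 0.02,"wx": 0,"wy": 0,"wz": 0,"jaw": 0},
  {"x": 0,"y": 0,"z": 0,"wx": 0,"wy": 0,"wz": 0,"jaw": 0},
])

```text
time_s: 24.98
ee_pos: [0.5442, -0.0146, 0.1495]
eef_rot: [-3.141, -0.003, -0.253]
force: [-2.4, -0.1, 14.5]
grip_width: 0.0005
```

```bash
python3 -c "
from v import *
b=ctrl.camera('side');cv2.imwrite('pics/side18.png',b);crop(b,140,215,230,320,8,'s18.png')
tf();go(.5428,-.0148,.150,-.2532)
"
```

```text
tool F [ -2.4   0.5 -14.3] M [-0.01 -0.53  0.01] w 0.0006
t 25.03 pos [ 0.5442 -0.0147  0.1495] rot [-3.1411e+00 -2.9000e-03 -2.5320e-01] F [-2.5  0.1 14.3] w 0.0006 q6 1.73
shift units now [-0.07  0.02 -0.03] in target frame [-0.07  0.02 -0.03] turn [-0.01 -0.04 -0.  ]
```

View pics/s18.png

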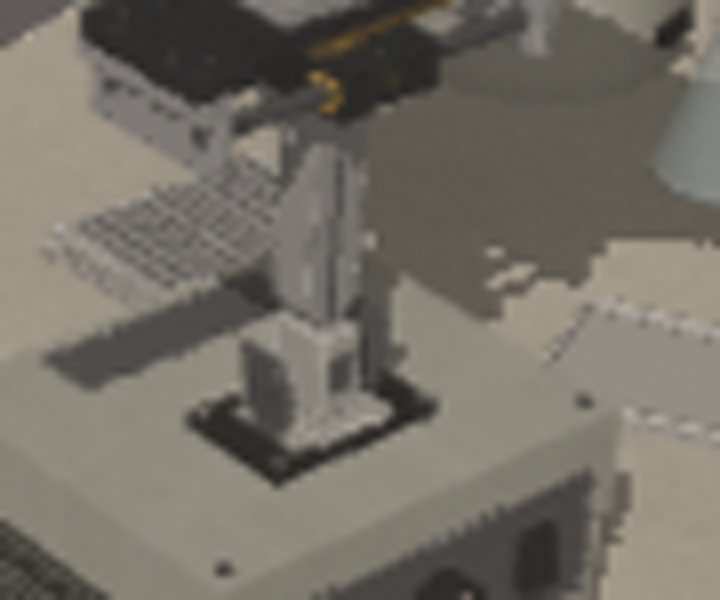

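Call:
carry_out([
  {"x": 0,"y": 0,"z": 0.03,"wx": 0,"wy": 0,"wz": 0,"jaw": 0},
  {"x": 0,"y": 0,"z": 0,"wx": 0,"wy": 0,"wz": 0,"jaw": 0},
])

```text
time_s: 25.2
ee_pos: [0.5443, -0.0147, 0.149]
eef_rot: [-3.141, -0.003, -0.253]
force: [-1.7, 0.7, 16.4]
grip_width: 0.0007
```

```bash
python3 -c "
from v import *
tf();go(.5428,-.0148,.150,-.2532)
"
```

```text
tool F [ -1.7  -0.2 -16.5] M [ 0.02 -0.56 -0.02] w 0.0007
t 25.2 pos [ 0.5443 -0.0147  0.149 ] rot [-3.1411 -0.0032 -0.2531] F [-1.7  0.7 16.4] w 0.0007 q6 1.73
shift units now [-0.07  0.03 -0.05] in target frame [-0.07  0.03 -0.05] turn [-0.01 -0.04  0.  ]
```

Call:
carry_out([
  {"x": 0,"y": 0,"z": -0.1,"wx": 0,"wy": 0,"wz": 0,"jaw": 0},
  {"x": 0,"y": 0,"z": -0.06,"wx": 0,"wy": 0,"wz": 0,"jaw": 0},
  {"x": 0,"y": 0,"z": 0,"wx": 0,"wy": 0,"wz": 0,"jaw": 0},
])

```text
time_s: 25.45
ee_pos: [0.5434, -0.0146, 0.1505]
eef_rot: [-3.142, -0.0, -0.253]
force: [0.5, 0.5, -0.3]
grip_width: 0.0003
```

```bash
python3 -c "
from v import *
b=ctrl.camera('side');cv2.imwrite('pics/side19.png',b);crop(b,140,215,230,320,8,'s19.png')
tf();go(.5428,-.0148,.150,-.2532)
"
```

```text
tool F [-0.5 -0.8 -4. ] M [-0.05 -0.22 -0.03] w 0.0003
t 25.5 pos [ 0.5434 -0.0146  0.1504] rot [ 3.1416e+00  1.0000e-04 -2.5320e-01] F [-0.3  0.9  4. ] w 0.0003 q6 1.73
shift units now [-0.03  0.02  0.02] in target frame [-0.03  0.02  0.02] turn [ 0.  0. -0.]
```

View pics/s19.png

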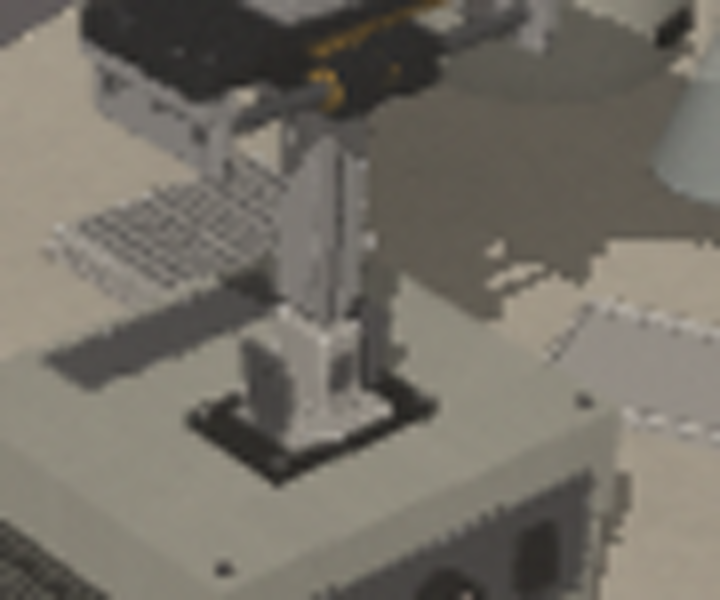

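Call:
carry_out([
  {"x": 0,"y": 0,"z": -0.08,"wx": 0,"wy": 0,"wz": 0,"jaw": 0},
  {"x": 0,"y": 0,"z": 0,"wx": 0,"wy": 0,"wz": 0,"jaw": 0},
])

```text
time_s: 25.67
ee_pos: [0.5434, -0.0146, 0.152]
eef_rot: [3.142, 0.0, -0.253]
force: [0.7, 0.3, -0.0]
grip_width: 0.0007
```

```bash
python3 -c "
from v import *
b=ctrl.camera('side');tf();go(.5428,-.0148,.150,-.2532)
"
```

```text
tool F [-0.2 -0.   0.1] M [ 0.04 -0.06  0.03] w 0.0008
t 25.72 pos [ 0.5434 -0.0146  0.1519] rot [ 3.1415e+00  3.0000e-04 -2.5320e-01] F [-0.2  0.1 -0.1] w 0.0008 q6 1.73
shift units now [-0.02  0.02  0.09] in target frame [-0.02  0.02  0.09] turn [0. 0. 0.]
```

Call:
carry_out([
  {"x": 0,"y": 0,"z": -0.4,"wx": 0,"wy": 0,"wz": 0,"jaw": 0},
  {"x": 0,"y": 0,"z": -0.8,"wx": 0,"wy": 0,"wz": 0,"jaw": 0},
  {"x": 0,"y": 0,"z": -1,"wx": 0,"wy": 0,"wz": 0,"jaw": 0},
  {"x": 0,"y": 0,"z": -0.5,"wx": 0,"wy": 0,"wz": 0,"jaw": 0},
  {"x": -1,"y": 0,"z": 0,"wx": 0,"wy": 0,"wz": 0,"jaw": 0},
  {"x": -1,"y": 0,"z": 0,"wx": 0,"wy": 0,"wz": 0,"jaw": 0},
  {"x": -1,"y": 0,"z": 0,"wx": 0,"wy": 0,"wz": 0,"jaw": 0},
  {"x": -1,"y": 0,"z": 0,"wx": 0,"wy": 0,"wz": 0,"jaw": 0},
  {"x": -1,"y": 0,"z": 0,"wx": 0,"wy": 0,"wz": 0,"jaw": 0},
  {"x": -1,"y": 0,"z": 0,"wx": 0,"wy": 0,"wz": 0,"jaw": 0},
  {"x": -1,"y": 0,"z": 0,"wx": 0,"wy": 0,"wz": 0,"jaw": 0},
  {"x": 0,"y": 0,"z": 0,"wx": 0,"wy": 0,"wz": 0,"jaw": 0},
])

```text
time_s: 26.72
ee_pos: [0.4058, 0.0211, 0.2063]
eef_rot: [-3.141, -0.0, -0.253]
force: [-0.4, 0.6, 0.5]
grip_width: 0.0007
```

```bash
python3 -c "
from v import *
b=ctrl.camera('side');t=ctrl.camera('top');cv2.imwrite('pics/side20.png',b);cv2.imwrite('pics/top20.png',t)
o=cv2.imread('pics/side0.png');ot=cv2.imread('pics/top0.png')
rows=[]
for im,W in((o,(170,205,245,295)),(b,(170,205,245,295)),(ot,(175,210,250,300)),(t,(175,210,250,300))):
    crop(im,*W,8,'z.png');rows.append(cv2.imread('pics/z.png'))
cv2.imwrite('pics/cmp.png',np.vstack([np.hstack(rows[:2]),np.hstack(rows[2:])]))
d=lambda a,b:np.abs(a.astype(int)-b).max(2)
print('diff side',d(o,b)[170:205,245:295].mean())
tf();go(.5428,-.0148,.150,-.2532)
"
```

```text
diff side 5.102857142857143
tool F [ 0.2  0.5 -0.9] M [ 0.06 -0.04  0.03] w 0.0003
t 26.82 pos [0.408  0.0205 0.2066] rot [-3.1413e+00 -1.2000e-03 -2.5290e-01] F [ 0.1 -0.5  0.9] w 0.0003 q6 1.78
shift units now [6.96 0.02 2.84] in target frame [6.97 0.02 2.83] turn [-0.   -0.02  0.  ]
```

View pics/cmp.png

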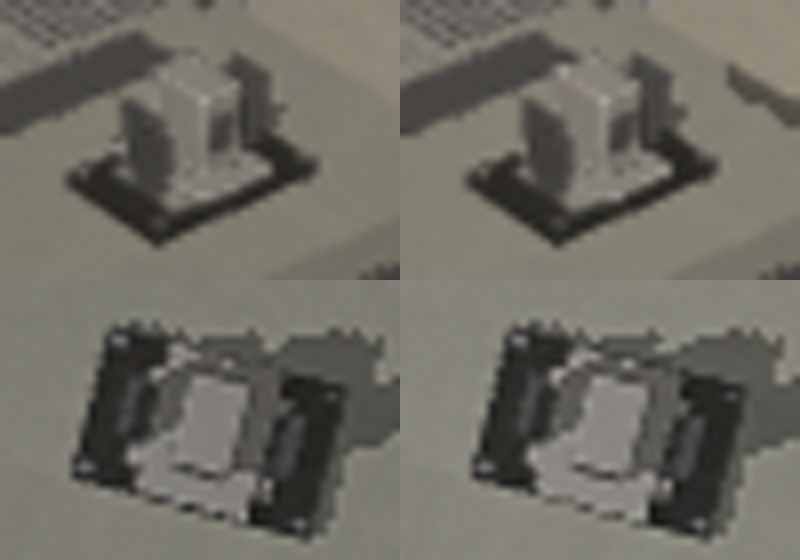

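View pics/side20.png

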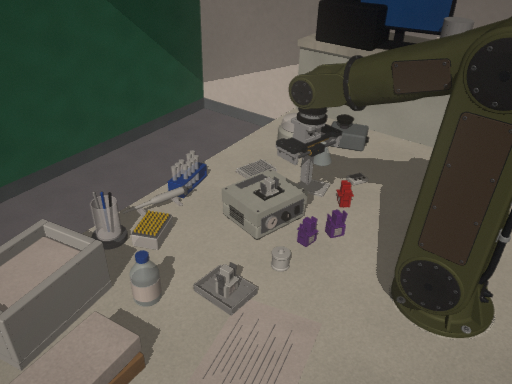

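The seated fresh cartridge looks the same as the latched spent one did at the start. The head is level, and both tabs are out at the same height: left tab about (145,145) and right about (650,95) in the upper crops. The spent cartridge stands upright in the tray at (228,283), and the decoys haven't moved. Handing in.

```bash
python3 -c "
from station import ctrl
print(ctrl.hand_in())"
```

```text
the job is handed in; nothing more can be done
None
```

The filter is changed and the job is handed in, at about 27 s of the 69 s allowed.

- **Spent cartridge:** I pinched its tabs with a 10 N grip, drew it straight up and stood it upright in the steel tray. While it was gripped in the port I read at most about 7.5 N, sideways, and I re-centred before pulling.
- **Fresh cartridge:** I lowered it with the tabs squeezed until it met the seal, reading about 1 N sideways at most. Then I let the tabs go and pressed on the head's top, up to about 16.5 N.

**Last checks:**
- **Hold:** When I backed off, the push faded to zero within 2 mm of the seat, so the cartridge holds itself down.
- **Pictures:** In both cameras it sits level, with both tabs out, matching the spent one at the start. In the side view, the spent cartridge stands upright and the decoys and other bench items look unmoved.

**Not confirmed or disagreeing:**
- **Click not felt:** I felt no clear click, so "both tabs latched" rests on those two checks.
- **Force reading:** While backing off, one reading showed about 4 N just after one near zero.
- **Side camera:** It read about 1 pixel (2 to 3 mm) off the arm's own position. I worked from image comparisons and force readings instead.

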